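Lock the label roll on its dispenser

TASK

The roll of labels on the dispenser is still loose: turn the hex nut on top of it clockwise with the fingers until it is snug on its washer. Then take from the rack the wrench that fits and tighten the nut with it, keeping the fingers off the nut, until the tab of the washer, which now turns with the nut, points at the raised rib on the disc. Lay the wrench back in its place on the rack and leave everything else on the table undisturbed.

Things in the scene. Friction and masses are not known exactly. Their poses are not given: they have to be found in the camera images.
- dispenser: Label-roll dispenser, fixed, origin on the vertical stud axis at table height. Radius and height of the top, in mm: base 80, 15; label roll 70, 70; aluminium disc 64, 78; boss 30, 88; washer 32, 92; hex nut, 122; stud 11, 132. Two upright guide rollers (radius 9, 140 tall) stand 115 from the axis at +135 and -135 degrees from its x axis, seen from above; they limit the wrench's swing.
- nut (a joint): Turn of the captive nut relative to the washer (rad), growing clockwise seen from above (tightening). It turns lightly (0.12 N m) from its start, 0 to 0.5, up to 2.2, where it is snug on the washer; turned further, it takes the washer along. It stays where it is left and does not rise or sink.
- washer (a joint): Turn of the tab washer under the nut (rad), growing clockwise seen from above; starts at 0 to 0.15. It stays put (stiff, about 0.8 N m) until the nut is snug, then turns with the nut and stays where it is left. At 0.8 its tab points exactly at the rib; it can go on to 1.6.
- nut_top (a point): Centre of the top face of the steel hex nut, 122 mm above the table; turns with the nut. The nut is 50 mm across flats (46 in the top 5 mm), 58 mm across corners, 30 mm tall. Its x axis points at a corner (so corners at every 60 degrees from it), its y axis is square to a flat, z up.
- tab_tip (a point): Tip of the washer's tab, 49 mm from the stud axis, 92 mm above the table. The washer is 64 mm in diameter, 4 mm thick, the tab 10 mm wide.
- rib (a point): Top of the raised rib on the disc: a short radial bar 14 mm long and 6 mm wide, its middle 56 mm from the stud axis, top 88 mm above the table; fixed.
- rack: Wooden wrench rack, fixed: board 130 mm (its x) by 200 mm (its y), 10 mm thick, with two rails along its y at x = -42 and +42 mm, 14 mm wide, tops 28 mm above the table. Two wrenches lie across the rails, along the rack's x, near y = +47 and y = -47 mm (which is which varies). Origin at the centre of its underside.
- wrench: The wrench that fits: the larger double-ended open wrench, plain steel, 195 mm long, 12 mm thick, about 0.45 kg, handle 24 mm wide along its x. Origin at mid-handle on its underside, near its centre of mass. The jaw at its +x end has a 53 mm gap (1.5 mm play each side of the nut), opens to +x, 81 mm wide outside; the -x jaw (34 mm gap) does not fit. It may go back either way round.
- jaw (a point): Centre of the wrench's fitting jaw, 85 mm along +x from the wrench's origin, at mid-thickness (6 mm above its underside); the nut's axis belongs here, with two flats of the nut along the wrench's x. The jaw can be lowered over the nut from above and may rest on the washer.
- small_wrench: Bystander, loose: similar but smaller wrench, about 165 mm long, 10 mm thick, handle 20 mm wide, jaw gaps 30 mm (+x end) and 24 mm: too small for the nut. Origin at mid-handle on its underside.
- soap_a: bystander, loose: soap bar in kraft paper with a label band, 90 mm (its x) by 32 mm (its y) by 60 mm tall, standing on its long narrow side; origin at the centre of its underside
- soap_b: bystander, loose: soap bar in kraft paper with a label band, 90 mm (its x) by 32 mm (its y) by 60 mm tall, standing on its long narrow side; origin at the centre of its underside
- soap_c: bystander, loose: soap bar in kraft paper with a label band, 90 mm (its x) by 32 mm (its y) by 60 mm tall, standing on its long narrow side; origin at the centre of its underside
- soap_d: bystander, loose: soap bar in kraft paper with a label band, 90 mm (its x) by 32 mm (its y) by 60 mm tall, standing on its long narrow side; origin at the centre of its underside
- bottle: bystander, loose: white bottle, radius 28 mm, 150 mm tall; origin at the centre of its underside
- raw_soap: bystander, loose: unwrapped brown soap bar lying flat, 85 mm (x) by 60 mm (y) by 35 mm tall; origin at the centre of its underside
- tape: bystander, loose: roll of packing tape lying flat, radius 52 mm, 48 mm tall; origin at the centre of its underside
Things that resemble listed ones, but are neither listed nor needed, are in the scene too. Leave any turquoise look-alike of the wrench alone.

How it is judged (in metres and radians):
On the way, in this order (a step that is already met when the one before it is completed fails the run):
1. nut run down snug (joint above 2.05) by the fingers, the wrench still in its place (value of joint nut above 2.05 rad and distance of wrench from where it was at the start of the episode below 0.03 m and value of joint washer below 0.3 rad), for 0.2 s.
2. nut tightened with the wrench: tab within 0.18 rad of the rib (value of joint washer between 0.62 and 0.98 rad), for 0.2 s.
At the end, for the whole second after the job is handed in: The nut is snug on the washer (nut joint above 1.95), the washer's tab points at the rib within 0.18 rad (washer joint 0.62 to 0.98), and the wrench lies at rest flat on the rack's rails, its middle within 30 mm of where it lay at the start and along the rack's x within 0.3 rad (all of step 2 and value of joint nut above 1.95 rad and distance of wrench from where it was at the start of the episode below 0.03 m and height (world z) of wrench between 0.022 and 0.034 m and angle between wrench's own z axis and vertical below 0.12 rad and angle between the x axis of wrench and the x axis of rack, either way round below 0.3 rad and linear speed of wrench below 0.02 m/s); the robot touches nothing.
It fails at once if the fingers touch the dispenser or its nut once the washer has turned past 0.3 rad (the tightening is the wrench's work) (value of joint washer above 0.3 rad and contact force between the fingers and dispenser above 2 N).
It fails at once if the wrench touches the dispenser or its nut before the nut is run down (nut joint under 1.8) (value of joint nut below 1.8 rad and contact force between wrench and dispenser above 1 N).
It fails at once if the tab is driven past the rib by more than 0.3 rad (value of joint washer above 1.1 rad).
It fails at once if a bystander (soap bars, bottle, tape, small wrench) is moved by more than 30 mm (distance of any of soap_a, soap_b, soap_c, soap_d, bottle, raw_soap, tape, small_wrench from where it was at the start of the episode above 0.03 m).
It also fails if it takes over 70 s, if anything falls off the work surface, if the arm or the gripper's body presses on something with over 40 N, if the wrist force passes 120 N, or if a joint passes its speed limit or range.

ROBOT

A 6-joint arm with a two-finger parallel gripper is mounted at the origin on the work surface. World frame = base frame: x ahead of the robot, y to its left, z up, the work surface at z = 0. Lengths are in mm, angles in rad, forces in N, time in s.
With the tool pointing down it reaches from about 275 to 750 mm from the base axis. Payload 10.2 kg.
Tool frame: the origin (TCP) lies between the finger pads; the fingertips stand 25 mm ahead of it and the grasp point (between the pads) lies 6 mm ahead of it; z points along the fingers, y is the line along which they close (so a half turn about z gives the same grasp; the last joint's range is limited). The gripper opens to 85 mm and grips with 20 to 120 N. Pads are 22 mm wide; open, the fingers measure 114 mm over their backs; the gripper's body (76 mm by 85 mm) begins 54 mm behind the grasp point. The pads swing forward as they close: fully open they stand 13 mm farther back than shut.
Start: joints at [1.033, 0.313, 1.498, -0, 1.331, -0.223], TCP at [162.567, 499.203, 256.294] pointing down, gripper open.
Joint ranges: [-2.94, 2.94], [-0.97, 2.17], [0.19, 2.56], [-1.23, 4.37], [0.02, 3.11], [-2.88, 2.88]. Speed limits (rad/s): [2.39, 2.39, 3.01, 3.14, 3.14, 3.14].

INTERFACE

Orientations are given as a unit quaternion [w, x, y, z].
In Python, from rig import ctrl, eyes, finish_job gives the robot as it stands.
- The arm moves only by the tool step_arm, never from a script. Its argument "increments" is a list of rows, each an object of numbers: "dx", "dy", "dz": the shift along the tool's x, y, z in units of 25 mm (1.0 is 25 mm); "wx", "wy", "wz": the turn, a rotation vector about the tool's x, y, z in units of 6 degrees (1.0 is 6 degrees). A call has 1 to 5 rows; each row shifts and turns the commanded pose from where the row before left it, along the tool's axes as they then stand; what a row does not reach is not made up. A row lasts 1/10 s, in which the tool goes at most 50 mm and 8.59 degrees, less where a joint would pass 70% of its speed; a pose out of reach is approached as far as the arm can. A call is refused whole if a number of a shift passes 1 or a number of a turn 1, either way. A call with a gripper value outside its range is refused whole. "fingers" is the finger opening in mm, from 0 to 85.4, set as the call begins (left out, the last holds). The fingers move at their own pace and stop on an object; "squeeze" is the grip in N (left out, the last holds). Time passes only in rows, so rows that do not move let the fingers close. It gives the time, the measured TCP pose, the force, the opening and the grip force at its end, in the units of the state.
- ctrl.sense(): the state, without advancing time (a new reading comes with each control period).
- eyes.capture(name): name is "scene" or "top" or "wrist"; returns a dict with "frame" (420x560x3 uint8, blue, green, red), "fx", "fy", "cx", "cy" (pixels), "R" (3x3) and "t" (3): a world point X has camera coordinates R X + t; the wrist camera has in their place "tool_from_camera" (4x4, takes a point from camera to tool coordinates, whose origin is the TCP and whose axes are the flange's). Camera axes: x right, y down, z forward; pixel columns grow to the right and rows downward; lengths in mm; the calibration is good to about 2 mm. A picture is of the moment at which its call begins: read the wrist's pose just before it. There is no depth.
- finish_job(): hands the job in; it is judged then, once.
Trained networks look in the newest picture that a camera, given by its name, has taken for a name from the list of things; names that differ only in an ending like _2 or _b are one class to them, and where a whole thing is asked for, a point or a joint stands for the part that bears it (a point fixed in the world has none). Each returns a list of dicts, best first, with "p" (0 to 1); they miss things now and then, are a little off and sometimes report something else, mostly with a low value. They report only what shows in the picture. A call takes as long as a camera call. They do not tell look-alikes from the thing itself.
- eyes.cut_out(camera, label): "mask" (420x560 bool, what is visible of it).
- eyes.landmark_of(camera, label): "point" ([x, y, z] in mm, in the coordinates of the camera as it stood for that picture, good to about 4 mm: a listed point, or the origin of a listed thing).
The state is a dict: "time_s": time; "joints": joint angles; "dq": joint speeds; "tau": joint torques, N m; "eef_pos": TCP position; "ee_rot": TCP orientation; "force": force on the tool from outside, world axes, zero at the start; "wrist_torque": the same for the moment, N m; "grip_width": opening from 0.0 (shut) to 1.0 (fully open); "grip_force": force on a finger pad.
Only numpy, scipy, OpenCV 4.12 (cv2) and the standard library are available. Lean on these libraries where they do the work, as an engineer would, in place of code of your own. Each camera call takes 0.05 s, during which the arm holds its last target. There are 200 camera calls.

## Working session

There is one attempt and no reset: what is moved stays moved. The work goes in short steps, Python scripts to look and compute and a tool call to move; the robot and the scene stay as the last step left them, time stands still between calls to the robot, and variables do not carry over. Pictures are saved under pics/ and viewed, at most 10 in all, crops included, and the job is handed in when it is done.

Besides the shell and the picture viewer there is one more tool, called as name(argument=value, ...), one argument or row to a line, values as JSON. step_arm: Moves the arm, as the interface text tells. Its arguments: {"type":"object","properties":{"increments":{"type":"array"},"fingers":{"type":"number"},"squeeze":{"type":"number"}},"required":["increments"]}

```bash
mkdir -p pics; cat > h.py <<'E'
import numpy as np, cv2
from rig import ctrl, eyes, finish_job
from scipy.spatial.transform import Rotation as Ro
def toolT():
    s=ctrl.sense(); q=s["ee_rot"]; T=np.eye(4)
    T[:3,:3]=Ro.from_quat([q[1],q[2],q[3],q[0]]).as_matrix(); T[:3,3]=s["eef_pos"]; return T
def cam(name):
    T=toolT(); c=eyes.capture(name)
    if name=="wrist":
        M=T@np.array(c["tool_from_camera"])   # world from cam
    else:
        M=np.eye(4); R=np.array(c["R"]); M[:3,:3]=R.T; M[:3,3]=-R.T@np.array(c["t"])
    c["M"]=M; return c
def marks(name,c,label):
    return [(round(d["p"],2),(c["M"]@np.r_[d["point"],1])[:3].round(1)) for d in eyes.landmark_of(name,label)]
def ray(c,u,v,z):
    d=c["M"][:3,:3]@np.array([(u-c["cx"])/c["fx"],(v-c["cy"])/c["fy"],1]); o=c["M"][:3,3]
    return o+d*(z-o[2])/d[2]
def proj(c,X):
    p=np.linalg.inv(c["M"])@np.r_[X,1]; return np.array([c["fx"]*p[0]/p[2]+c["cx"],c["fy"]*p[1]/p[2]+c["cy"]])
E
python3 - <<'E'
from h import *
s=ctrl.sense();print(s["eef_pos"],s["ee_rot"],s["force"],s["grip_width"])
for n in("scene","top"):
    c=cam(n); cv2.imwrite(f"pics/{n}0.png",c["frame"]); print(n,c["M"][:3,3].round())
    for l in("dispenser","nut_top","tab_tip","rib","rack","wrench","jaw","small_wrench","soap_a","bottle","raw_soap","tape"):
        print(l,[(p,x.tolist(),proj(c,x).round().tolist()) for p,x in marks(n,c,l)][:5])
E
```

```text
[162.42159953 498.9829443  255.70994023] [-2.55559027e-04  1.56740247e-01  9.87639620e-01 -6.41554933e-04] [-0.28497457 -0.23328333 -0.31144531] 0.9994025426927575
scene [1387.  388. 1340.]
dispenser [(0.9, [556.9, -249.8, 0.9], [205.0, 216.0]), (0.65, [673.4, 16.4, 0.9], [259.0, 266.0])]
nut_top [(0.65, [555.6, -247.9, 120.8], [201.0, 195.0])]
tab_tip [(0.56, [601.9, -243.7, 95.7], [197.0, 210.0])]
rib [(0.79, [602.5, -287.4, 90.9], [186.0, 207.0])]
rack [(0.68, [487.9, 262.4, 5.5], [345.0, 245.0])]
wrench [(0.96, [292.7, -229.1, -2.5], [241.0, 169.0]), (0.92, [473.6, 305.5, 27.2], [359.0, 242.0]), (0.71, [227.6, 356.8, -2.3], [390.0, 201.0]), (0.39, [554.3, 333.5, 30.2], [361.0, 264.0]), (0.24, [553.1, -252.3, 123.7], [200.0, 194.0])]
jaw [(0.97, [150.1, 336.6, 3.0], [390.0, 184.0]), (0.78, [553.2, 331.2, 32.3], [360.0, 263.0]), (0.6, [366.3, -11.1, 0.5], [285.0, 198.0])]
small_wrench [(0.76, [503.3, 222.7, 28.7], [333.0, 241.0]), (0.7, [474.6, -480.1, -1.0], [162.0, 183.0])]
soap_a [(0.95, [474.8, -483.6, 1.3], [161.0, 182.0]), (0.88, [434.2, 484.9, -1.7], [412.0, 255.0]), (0.87, 
[... 571 characters left out ...]
.0])]
wrench [(0.79, [292.4, -231.3, -2.4], [366.0, 292.0]), (0.74, [232.2, 354.2, -3.7], [164.0, 315.0])]
jaw [(0.92, [149.9, 330.5, 2.9], [171.0, 345.0]), (0.67, [552.4, 327.0, 34.1], [175.0, 204.0]), (0.6, [228.1, -166.1, 8.7], [345.0, 315.0])]
small_wrench [(0.89, [503.3, 219.4, 24.6], [211.0, 221.0])]
soap_a [(0.95, [479.3, -484.2, 0.9], [448.0, 227.0]), (0.81, [676.7, 9.6, -1.4], [282.0, 166.0]), (0.65, [439.0, 485.3, -0.3], [123.0, 244.0]), (0.6, [478.5, -2.7, 0.5], [286.0, 229.0])]
bottle [(0.84, [575.5, -0.8, 1.3], [285.0, 197.0]), (0.45, [559.2, -251.2, -3.7], [368.0, 202.0])]
raw_soap [(0.94, [370.2, -14.9, 0.6], [291.0, 266.0])]
tape [(0.74, [775.5, -87.0, -0.8], [312.0, 135.0])]
```

View pics/top0.png

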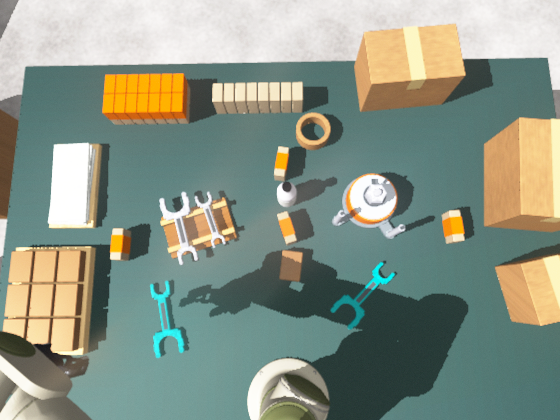

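View pics/scene0.png

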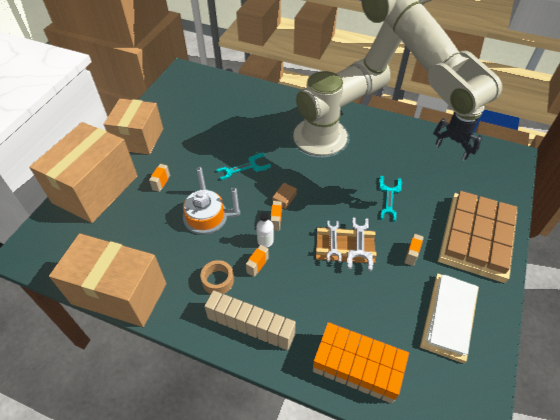

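Possible candidates in the top picture:
- Large steel wrench on the rack, about (183,228).
- Small steel wrench on the rack, about (211,221).
- Turquoise look-alikes at (165,318) and (362,292).
- Nut on the dispenser at (376,193), the only one there.

By the description, I want the larger plain steel wrench at (183,228). Next I'll move above the rack for a close look on the way to the nut.

step_arm(
  increments=[
    {"dx": -0.95,"dy": -0.28,"dz": -0.17},
    {"dx": -0.95,"dy": -0.28,"dz": -0.17},
    {"dx": -0.95,"dy": -0.28,"dz": -0.17},
    {"dx": -0.95,"dy": -0.28,"dz": -0.17},
    {"dx": -0.95,"dy": -0.28,"dz": -0.17},
  ],
)

```text
invalid input at $.increments[0]: expected keys dx, dy, dz, wx, wy, wz
```

step_arm(
  increments=[
    {"dx": -0.95,"dy": -0.28,"dz": -0.17},
    {"dx": -0.95,"dy": -0.28,"dz": -0.17},
    {"dx": -0.95,"dy": -0.28,"dz": -0.17},
    {"dx": -0.95,"dy": -0.28,"dz": -0.17},
    {"dx": -0.95,"dy": -0.28,"dz": -0.17},
  ],
)

```text
invalid input at $.increments[0]: expected keys dx, dy, dz, wx, wy, wz
```

step_arm(
  increments=[
    {"dx": -0.95,"dy": -0.28,"dz": -0.17},
    {"dx": -0.95,"dy": -0.28,"dz": -0.17},
    {"dx": -0.95,"dy": -0.28,"dz": -0.17},
    {"dx": -0.95,"dy": -0.28,"dz": -0.17},
    {},
  ],
)

```text
invalid input at $.increments[0]: expected keys dx, dy, dz, wx, wy, wz
```

```bash
cat >> h.py <<'E'
def pose():
    T=toolT(); return T[:3,3], np.degrees(np.arctan2(T[1,1],T[0,1])), T[:3,2]
def plan(xyz,yaw=None):
    """tool-frame shift (units) in the present frame, and wz units, to reach TCP xyz / tool-y azimuth yaw (deg)"""
    T=toolT(); d=T[:3,:3].T@(np.array(xyz)-T[:3,3])/25
    p,y,_=pose(); w=None if yaw is None else ((y-yaw+180)%360-180)/6
    print("at",p.round(1),"yaw",round(y,1),"shift",d.round(2),"wz",w and round(w,2),"tilt",T[:2,2].round(4)); return d,w
E
python3 - <<'E'
from h import *
plan([0,0,0]); c=cam("wrist"); cv2.imwrite("pics/w1.png",c["frame"]); print(np.array(c["tool_from_camera"]).round(2),c["fx"])
for l in("rack","wrench","jaw","small_wrench"): print(l,[(p,x.tolist(),proj(c,x).round().tolist()) for p,x in marks("wrist",c,l)][:5])
E
```

```text
at [162.6 499.2 256.3] yaw 72.0 shift [  0.   -21.    10.25] wz None tilt [ 0. -0.]
[[  -0.     -0.97   -0.26   65.06]
 [   1.     -0.     -0.     -0.82]
 [   0.     -0.26    0.97 -117.67]
 [   0.      0.      0.      1.  ]] 297.6629414922282
rack []
wrench [(0.89, [228.1, 350.1, 0.4], [194.0, 259.0])]
jaw []
small_wrench []
```

View pics/w1.png

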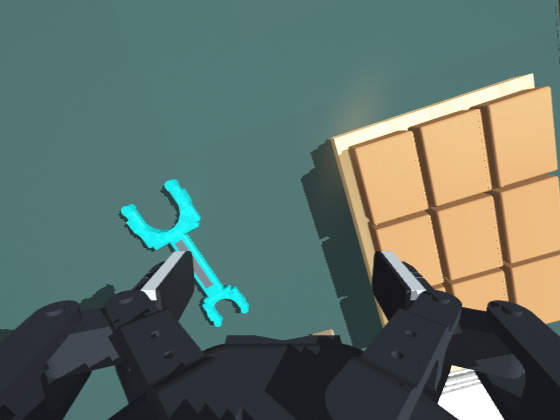

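The wrist view shows only the turquoise look-alike at (165,250) and the tray, because the rows need all six keys. I'll resend them.

step_arm(
  increments=[
    {"dx": -0.95,"dy": -0.28,"dz": -0.17,"wx": 0,"wy": 0,"wz": 0},
    {"dx": -0.95,"dy": -0.28,"dz": -0.17,"wx": 0,"wy": 0,"wz": 0},
    {"dx": -0.95,"dy": -0.28,"dz": -0.17,"wx": 0,"wy": 0,"wz": 0},
    {"dx": -0.95,"dy": -0.28,"dz": -0.17,"wx": 0,"wy": 0,"wz": 0},
    {"dx": -0.95,"dy": -0.28,"dz": -0.17,"wx": 0,"wy": 0,"wz": 0},
  ],
)

```text
time_s: 2.05
eef_pos: [265.4, 428.5, 277.8]
ee_rot: [0.0, 0.157, 0.988, 0.0]
force: [0.3, -0.3, 0.2]
grip_width: 1.001
grip_force: 0.0
```

step_arm(
  increments=[
    {"dx": -0.95,"dy": -0.28,"dz": -0.17,"wx": 0,"wy": 0,"wz": 0},
    {"dx": -0.95,"dy": -0.28,"dz": -0.17,"wx": 0,"wy": 0,"wz": 0},
    {"dx": -0.95,"dy": -0.28,"dz": -0.17,"wx": 0,"wy": 0,"wz": 0},
    {"dx": -0.95,"dy": -0.28,"dz": -0.17,"wx": 0,"wy": 0,"wz": 0},
    {"dx": -0.95,"dy": -0.28,"dz": -0.17,"wx": 0,"wy": 0,"wz": 0},
  ],
)

```text
time_s: 2.55
eef_pos: [367.5, 358.5, 299.0]
ee_rot: [0.0, 0.157, 0.988, 0.0]
force: [0.0, 0.7, 0.1]
grip_width: 0.997
grip_force: 0.0
```

step_arm(
  increments=[
    {"dx": -0.95,"dy": -0.28,"dz": -0.17,"wx": 0,"wy": 0,"wz": 0},
    {"dx": -0.95,"dy": -0.28,"dz": -0.17,"wx": 0,"wy": 0,"wz": 0},
    {"dx": -0.95,"dy": -0.28,"dz": -0.17,"wx": 0,"wy": 0,"wz": 0},
    {"dx": -0.95,"dy": -0.28,"dz": -0.17,"wx": 0,"wy": 0,"wz": 0},
    {"dx": 0,"dy": 0,"dz": 0,"wx": 0,"wy": 0,"wz": 0},
  ],
)

```text
time_s: 3.05
eef_pos: [450.3, 301.6, 315.9]
ee_rot: [0.0, 0.158, 0.987, -0.0]
force: [-0.7, 0.3, 1.2]
grip_width: 1.0
grip_force: 0.0
```

```bash
python3 - <<'E'
from h import *
plan([470,-249,350],-20); c=cam("wrist"); cv2.imwrite("pics/w2.png",c["frame"])
for l in("rack","wrench","jaw","small_wrench"): print(l,[(p,x.tolist(),proj(c,x).round().tolist()) for p,x in marks("wrist",c,l)][:5])
E
```

```text
at [450.3 301.6 315.9] yaw 71.8 shift [ -7.63 -20.68  -1.36] wz 15.3 tilt [ 0.0008 -0.0002]
rack [(0.76, [485.4, 261.5, 6.1], [265.0, 204.0])]
wrench [(0.94, [476.0, 306.3, 26.0], [292.0, 192.0])]
jaw []
small_wrench [(0.77, [500.8, 222.1, 27.1], [242.0, 226.0])]
```

View pics/w2.png

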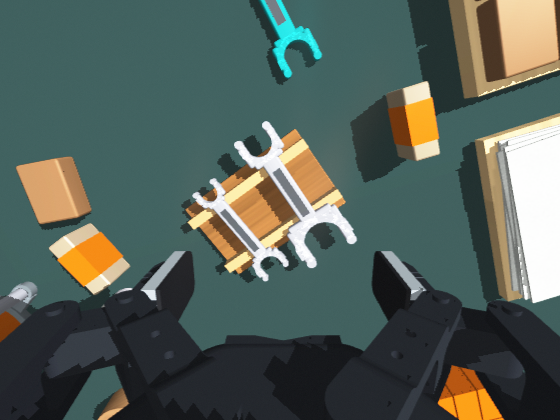

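The close view confirms the choice: the big steel wrench has its handle at (289,192) and its large jaw at (322,232). The smaller steel one lies to its left at (242,226), and the turquoise one is off the rack at (290,40). Now to the nut.

step_arm(
  increments=[
    {"dx": -0.55,"dy": -0.98,"dz": -0.03,"wx": 0,"wy": 0,"wz": 0},
    {"dx": -0.55,"dy": -0.98,"dz": -0.03,"wx": 0,"wy": 0,"wz": 0},
    {"dx": -0.55,"dy": -0.98,"dz": -0.03,"wx": 0,"wy": 0,"wz": 0},
    {"dx": -0.55,"dy": -0.98,"dz": -0.03,"wx": 0,"wy": 0,"wz": 0},
    {"dx": -0.55,"dy": -0.98,"dz": -0.03,"wx": 0,"wy": 0,"wz": 0},
  ],
)

```text
time_s: 3.8
eef_pos: [475.4, 164.9, 319.7]
ee_rot: [0.0, 0.156, 0.988, 0.0]
force: [-0.2, -0.0, -0.2]
grip_width: 1.003
grip_force: 0.0
```

step_arm(
  increments=[
    {"dx": -0.55,"dy": -0.98,"dz": -0.03,"wx": 0,"wy": 0,"wz": 0},
    {"dx": -0.55,"dy": -0.98,"dz": -0.03,"wx": 0,"wy": 0,"wz": 0},
    {"dx": -0.55,"dy": -0.98,"dz": -0.03,"wx": 0,"wy": 0,"wz": 0},
    {"dx": -0.55,"dy": -0.98,"dz": -0.03,"wx": 0,"wy": 0,"wz": 0},
    {"dx": -0.55,"dy": -0.98,"dz": -0.03,"wx": 0,"wy": 0,"wz": 0},
  ],
)

```text
time_s: 4.3
eef_pos: [503.1, 27.2, 323.4]
ee_rot: [0.0, 0.156, 0.988, 0.0]
force: [-0.4, -0.9, -0.0]
grip_width: 1.0
grip_force: 0.0
```

step_arm(
  increments=[
    {"dx": -0.55,"dy": -0.98,"dz": -0.03,"wx": 0,"wy": 0,"wz": 0},
    {"dx": -0.55,"dy": -0.98,"dz": -0.03,"wx": 0,"wy": 0,"wz": 0},
    {"dx": -0.55,"dy": -0.98,"dz": -0.03,"wx": 0,"wy": 0,"wz": 0},
    {"dx": -0.55,"dy": -0.98,"dz": -0.03,"wx": 0,"wy": 0,"wz": 0},
    {"dx": -0.55,"dy": -0.98,"dz": -0.03,"wx": 0,"wy": 0,"wz": 0},
  ],
)

```text
time_s: 4.8
eef_pos: [530.8, -110.5, 327.1]
ee_rot: [0.0, 0.156, 0.988, 0.0]
force: [-0.0, 0.4, 0.5]
grip_width: 0.997
grip_force: 0.0
```

step_arm(
  increments=[
    {"dx": -0.55,"dy": -0.98,"dz": -0.03,"wx": 0,"wy": 0,"wz": 0},
    {"dx": -0.55,"dy": -0.98,"dz": -0.03,"wx": 0,"wy": 0,"wz": 0},
    {"dx": -0.55,"dy": -0.98,"dz": -0.03,"wx": 0,"wy": 0,"wz": 0},
    {"dx": -0.55,"dy": -0.98,"dz": -0.03,"wx": 0,"wy": 0,"wz": 0},
    {"dx": 0,"dy": 0,"dz": 0,"wx": 0,"wy": 0,"wz": 0},
  ],
)

```text
time_s: 5.3
eef_pos: [552.8, -222.4, 329.2]
ee_rot: [-0.0, 0.158, 0.987, -0.0]
force: [0.0, 0.5, -0.4]
grip_width: 1.001
grip_force: 0.0
```

```bash
python3 - <<'E'
from h import *
plan([557,-249,160],72); c=cam("wrist"); 
for l in("dispenser","nut_top","tab_tip","rib"): print(l,[(p,x.tolist(),proj(c,x).round().tolist()) for p,x in marks("wrist",c,l)][:5])
# top-down rectified view at z=122: 0.5 mm per px about (557,-249)
import json
pts=np.float32([[-100,-100],[100,-100],[100,100],[-100,100]])
src=np.float32([proj(c,[557+a,-249+b,122]) for a,b in pts])
dst=np.float32([[300-b*3,300-a*3] for a,b in pts])   # up=+x, left=+y, 3 px/mm
im=cv2.warpPerspective(c["frame"],cv2.getPerspectiveTransform(src,dst),(600,600))
big=cv2.resize(im,(600,600)); cv2.imwrite("pics/nut_rect.png",big); cv2.imwrite("pics/w3raw.png",c["frame"])
m=eyes.cut_out("wrist","nut_top"); print([(d["p"],d["mask"].sum()) for d in m])
E
```

```text
at [ 552.8 -222.4  329.2] yaw 71.9 shift [-0.5  -0.96  6.77] wz -0.02 tilt [-0.0009 -0.    ]
dispenser [(0.75, [558.0, -248.4, -0.9], [268.0, 181.0]), (0.73, [601.6, -284.8, 91.5], [249.0, 234.0])]
nut_top [(0.57, [562.7, -250.4, 124.4], [263.0, 204.0])]
tab_tip [(0.63, [605.9, -250.3, 90.5], [276.0, 229.0])]
rib [(0.58, [606.9, -285.6, 89.8], [250.0, 238.0])]
[(0.57, np.int64(1559))]
```

View pics/nut_rect.png

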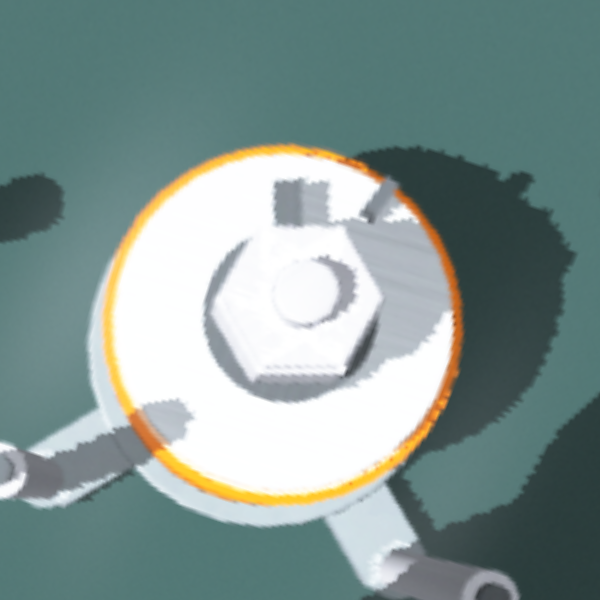

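The rectified view (z=122 plane, 3 px/mm) shows the following:
- Nut centre near (297,301), with corners at (383,299), (210,300) and (258,378). The flat normals lie at about -1°, 59° and 119°.
- Tab at about (300,200) and rib at about (383,200).
- Rollers at azimuths of about 120° and -147°.

I'll grip the nut with the tool y axis at 59°.

step_arm(
  increments=[
    {"dx": -0.49,"dy": -0.93,"dz": 0,"wx": 0,"wy": 0,"wz": 0},
    {"dx": 0,"dy": 0,"dz": 0.9,"wx": 0,"wy": 0,"wz": 0.75},
    {"dx": 0,"dy": 0,"dz": 0.9,"wx": 0,"wy": 0,"wz": 0.7},
    {"dx": 0,"dy": 0,"dz": 0.9,"wx": 0,"wy": 0,"wz": 0.7},
    {"dx": 0,"dy": 0,"dz": 0.9,"wx": 0,"wy": 0,"wz": 0},
  ],
  fingers=85,
  squeeze=40,
)

```text
time_s: 6.1
eef_pos: [557.1, -245.5, 239.5]
ee_rot: [0.0, 0.267, 0.964, -0.0]
force: [0.7, -0.1, 0.4]
grip_width: 0.995
grip_force: 0.0
```

step_arm(
  increments=[
    {"dx": 0,"dy": 0,"dz": 0.9,"wx": 0,"wy": 0,"wz": 0},
    {"dx": 0,"dy": 0,"dz": 0.9,"wx": 0,"wy": 0,"wz": 0},
    {"dx": 0,"dy": 0,"dz": 0.6,"wx": 0,"wy": 0,"wz": 0},
    {"dx": 0,"dy": 0,"dz": 0,"wx": 0,"wy": 0,"wz": 0},
    {"dx": 0,"dy": 0,"dz": 0,"wx": 0,"wy": 0,"wz": 0},
  ],
)

```text
time_s: 6.6
eef_pos: [557.4, -246.0, 180.9]
ee_rot: [0.0, 0.266, 0.964, -0.0]
force: [0.1, -0.3, -0.0]
grip_width: 0.997
grip_force: 0.0
```

```bash
python3 - <<'E'
from h import *
plan([557,-248.5,120],59)
print(ctrl.sense()["force"].round(1) if hasattr(ctrl.sense()["force"],"round") else ctrl.sense()["force"])
c=cam("wrist");cv2.imwrite("pics/w4.png",c["frame"][100:])
for l in("nut_top",): print(l,marks("wrist",c,l))
c=cam("top");print(marks("top",c,"nut_top"))
E
```

```text
at [ 557.4 -246.   180.9] yaw 59.1 shift [-0.04 -0.09  2.44] wz 0.02 tilt [ 0.0007 -0.0005]
[ 0.1 -0.3 -0. ]
nut_top [(0.6, array([ 560.3, -249.8,  126.2]))]
[]
```

View pics/w4.png

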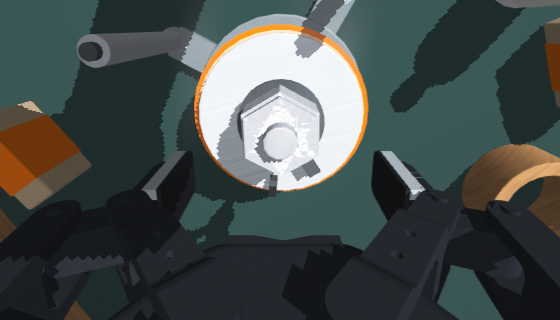

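The nut sits centred between the fingers at about (281,230) in the full frame, its flats parallel to the pads. I'll descend and close.

step_arm(
  increments=[
    {"dx": -0.04,"dy": -0.03,"dz": 0.8,"wx": 0,"wy": 0,"wz": 0},
    {"dx": 0,"dy": 0,"dz": 0.8,"wx": 0,"wy": 0,"wz": 0},
    {"dx": 0,"dy": 0,"dz": 0.8,"wx": 0,"wy": 0,"wz": 0},
    {"dx": 0,"dy": 0,"dz": 0,"wx": 0,"wy": 0,"wz": 0},
    {"dx": 0,"dy": 0,"dz": 0,"wx": 0,"wy": 0,"wz": 0},
  ],
)

```text
time_s: 7.3
eef_pos: [557.9, -247.7, 121.0]
ee_rot: [0.0, 0.267, 0.964, -0.0]
force: [0.4, -0.3, 0.1]
grip_width: 0.996
grip_force: 0.0
```

step_arm(
  increments=[
    {"dx": 0,"dy": 0,"dz": 0,"wx": 0,"wy": 0,"wz": 0},
    {"dx": 0,"dy": 0,"dz": 0,"wx": 0,"wy": 0,"wz": 0},
    {"dx": 0,"dy": 0,"dz": 0,"wx": 0,"wy": 0,"wz": 0},
    {"dx": 0,"dy": 0,"dz": 0,"wx": 0,"wy": 0,"wz": 0},
    {"dx": 0,"dy": 0,"dz": 0,"wx": 0,"wy": 0,"wz": 0},
  ],
  fingers=44,
)

```text
time_s: 7.8
eef_pos: [557.7, -248.2, 121.4]
ee_rot: [0.001, 0.267, 0.964, -0.001]
force: [-3.5, -1.6, 6.2]
grip_width: 0.582
grip_force: 41.2
```

```bash
python3 - <<'E'
from h import *
plan([557,-248.5,120],59); s=ctrl.sense()
print(s["force"],s["wrist_torque"],s["grip_width"]*85.4,s["grip_force"],s["joints"])
E
```

```text
at [ 557.7 -248.2  121.4] yaw 59.1 shift [ 0.02 -0.02  0.06] wz 0.01 tilt [ 0.0008 -0.0019]
[-3.45502782 -1.62579933  6.24441381] [-0.2394009   0.5894593   0.06689526] 49.6850831431544 41.155741810798645 [-6.10045114e-01  6.24138315e-01  1.38989417e+00 -1.16638009e-03
  1.12580258e+00 -1.64046422e+00]
```

step_arm(
  increments=[
    {"dx": 0,"dy": 0,"dz": 0,"wx": 0,"wy": 0,"wz": 1},
    {"dx": 0,"dy": 0,"dz": 0,"wx": 0,"wy": 0,"wz": 1},
    {"dx": 0,"dy": 0,"dz": 0,"wx": 0,"wy": 0,"wz": 1},
    {"dx": 0,"dy": 0,"dz": 0,"wx": 0,"wy": 0,"wz": 1},
    {"dx": 0,"dy": 0,"dz": 0,"wx": 0,"wy": 0,"wz": 1},
  ],
)

```text
time_s: 8.3
eef_pos: [558.0, -247.8, 121.4]
ee_rot: [0.001, 0.509, 0.861, -0.0]
force: [-0.9, 0.7, 5.4]
grip_width: 0.577
grip_force: 41.3
```

step_arm(
  increments=[
    {"dx": 0,"dy": 0,"dz": 0,"wx": 0,"wy": 0,"wz": 1},
    {"dx": 0,"dy": 0,"dz": 0,"wx": 0,"wy": 0,"wz": 1},
    {"dx": 0,"dy": 0,"dz": 0,"wx": 0,"wy": 0,"wz": 1},
    {"dx": 0,"dy": 0,"dz": 0,"wx": 0,"wy": 0,"wz": 1},
    {"dx": 0,"dy": 0,"dz": 0,"wx": 0,"wy": 0,"wz": 1},
  ],
)

```text
time_s: 8.8
eef_pos: [558.4, -247.7, 121.4]
ee_rot: [0.001, 0.714, 0.7, 0.001]
force: [2.9, 0.9, 4.4]
grip_width: 0.577
grip_force: 41.2
```

step_arm(
  increments=[
    {"dx": 0,"dy": 0,"dz": 0,"wx": 0,"wy": 0,"wz": 1},
    {"dx": 0,"dy": 0,"dz": 0,"wx": 0,"wy": 0,"wz": 1},
    {"dx": 0,"dy": 0,"dz": 0,"wx": 0,"wy": 0,"wz": 1},
    {"dx": 0,"dy": 0,"dz": 0,"wx": 0,"wy": 0,"wz": 1},
    {"dx": 0,"dy": 0,"dz": 0,"wx": 0,"wy": 0,"wz": 1},
  ],
)

```text
time_s: 9.3
eef_pos: [558.9, -247.7, 121.5]
ee_rot: [0.002, 0.871, 0.491, 0.001]
force: [5.6, 0.7, 2.7]
grip_width: 0.575
grip_force: 41.1
```

```bash
cat >>h.py <<'E'
def st():
    s=ctrl.sense(); p,y,_=pose()
    print(round(s["time_s"],2),p.round(1),"yaw",round(y,1),"F",np.round(s["force"],1),"T",np.round(s["wrist_torque"],2),"w",round(s["grip_width"]*85.4,1),"g",round(s["grip_force"],1),"q",np.round(s["joints"],2))
E
python3 -c "
from h import *
st()"
```

```text
9.3 [ 558.9 -247.7  121.5] yaw -31.2 F [5.6 0.7 2.7] T [ 0.12 -0.82  0.12] w 49.1 g 41.1 q [-0.61  0.62  1.39  0.    1.12 -0.07]
```

step_arm(
  increments=[
    {"dx": 0,"dy": 0,"dz": 0,"wx": 0,"wy": 0,"wz": 1},
    {"dx": 0,"dy": 0,"dz": 0,"wx": 0,"wy": 0,"wz": 1},
    {"dx": 0,"dy": 0,"dz": 0,"wx": 0,"wy": 0,"wz": 0},
  ],
)

```text
time_s: 9.6
eef_pos: [559.0, -247.8, 121.5]
ee_rot: [0.002, 0.917, 0.398, 0.002]
force: [6.5, -0.6, 2.1]
grip_width: 0.575
grip_force: 40.8
```

```bash
python3 -c "
from h import *
st()"
```

```text
9.6 [ 559.  -247.8  121.5] yaw -43.1 F [ 6.5 -0.6  2.1] T [ 0.08 -0.92 -0.14] w 49.1 g 40.8 q [-0.61  0.62  1.39  0.    1.12  0.14]
```

step_arm(
  increments=[
    {"dx": 0,"dy": 0,"dz": 0,"wx": 0,"wy": 0,"wz": 1},
    {"dx": 0,"dy": 0,"dz": 0,"wx": 0,"wy": 0,"wz": 0},
  ],
)

```text
time_s: 9.8
eef_pos: [559.1, -247.9, 121.5]
ee_rot: [0.002, 0.937, 0.349, 0.002]
force: [6.5, 0.0, 1.9]
grip_width: 0.573
grip_force: 40.9
```

```bash
python3 -c "
from h import *
st()"
```

```text
9.8 [ 559.1 -247.9  121.5] yaw -49.1 F [6.5 0.  1.9] T [ 0.02 -0.91 -0.08] w 48.9 g 40.9 q [-0.61  0.62  1.39  0.    1.12  0.25]
```

step_arm(
  increments=[
    {"dx": 0,"dy": 0,"dz": 0,"wx": 0,"wy": 0,"wz": 1},
    {"dx": 0,"dy": 0,"dz": 0,"wx": 0,"wy": 0,"wz": 0},
  ],
)

```text
time_s: 10.0
eef_pos: [559.2, -248.0, 121.5]
ee_rot: [0.002, 0.954, 0.3, 0.002]
force: [7.1, -0.9, 1.6]
grip_width: 0.574
grip_force: 40.9
```

```bash
python3 -c "
from h import *
st()"
```

```text
10.0 [ 559.2 -248.   121.5] yaw -55.1 F [ 7.1 -0.9  1.6] T [-0.04 -1.03 -0.11] w 49.0 g 40.9 q [-0.61  0.62  1.39  0.    1.12  0.35]
```

step_arm(
  increments=[
    {"dx": 0,"dy": 0,"dz": 0,"wx": 0,"wy": 0,"wz": 1},
    {"dx": 0,"dy": 0,"dz": 0,"wx": 0,"wy": 0,"wz": 0},
  ],
)

```text
time_s: 10.2
eef_pos: [559.2, -248.0, 121.5]
ee_rot: [0.002, 0.968, 0.25, 0.002]
force: [7.2, -2.3, 1.3]
grip_width: 0.578
grip_force: 41.4
```

```bash
python3 -c "
from h import *
st(); c=cam('top'); print(marks('top',c,'tab_tip')); c=cam('scene'); print(marks('scene',c,'tab_tip'),marks('scene',c,'rib'))"
```

```text
10.2 [ 559.2 -248.   121.5] yaw -61.0 F [ 7.2 -2.3  1.3] T [-0.14 -1.14  0.28] w 49.4 g 41.4 q [-0.61  0.62  1.39  0.    1.12  0.46]
[]
[(0.68, array([ 600.7, -248.8,   94.8]))] [(0.65, array([ 602.6, -283.5,   92. ]))]
```

step_arm(
  increments=[
    {"dx": 0,"dy": 0,"dz": 0,"wx": 0,"wy": 0,"wz": 0.5},
    {"dx": 0,"dy": 0,"dz": 0,"wx": 0,"wy": 0,"wz": 0},
  ],
)

```text
time_s: 10.65
eef_pos: [559.3, -248.1, 121.5]
ee_rot: [0.002, 0.974, 0.225, 0.002]
force: [7.6, -1.6, 1.2]
grip_width: 0.58
grip_force: 41.7
```

```bash
python3 -c "
from h import *
st(); c=cam('scene'); print(marks('scene',c,'tab_tip'),marks('scene',c,'rib'))"
```

```text
10.65 [ 559.3 -248.1  121.5] yaw -63.9 F [ 7.6 -1.6  1.2] T [-0.18 -1.16  0.51] w 49.6 g 41.7 q [-0.61  0.62  1.39  0.    1.12  0.51]
[(0.49, array([ 601.6, -252.1,   96.4]))] [(0.95, array([ 604.4, -284.5,   92.9]))]
```

step_arm(
  increments=[
    {"dx": 0,"dy": 0,"dz": 0,"wx": 0,"wy": 0,"wz": 0.4},
    {"dx": 0,"dy": 0,"dz": 0,"wx": 0,"wy": 0,"wz": 0},
    {"dx": 0,"dy": 0,"dz": 0,"wx": 0,"wy": 0,"wz": 0},
  ],
)

```text
time_s: 11.1
eef_pos: [559.3, -248.1, 121.5]
ee_rot: [0.002, 0.979, 0.205, 0.002]
force: [7.1, -0.6, 0.8]
grip_width: 0.579
grip_force: 41.7
```

```bash
python3 -c "
from h import *
st()"
```

```text
11.1 [ 559.3 -248.1  121.5] yaw -66.3 F [ 7.1 -0.6  0.8] T [-0.2  -1.2   0.51] w 49.4 g 41.7 q [-0.61  0.62  1.39  0.    1.12  0.55]
```

The torque rose to a plateau, so the nut is snug. I'll release, rise and look.

step_arm(
  increments=[
    {"dx": 0,"dy": 0,"dz": 0,"wx": 0,"wy": 0,"wz": 0},
    {"dx": 0,"dy": 0,"dz": 0,"wx": 0,"wy": 0,"wz": 0},
    {"dx": 0,"dy": 0,"dz": 0,"wx": 0,"wy": 0,"wz": 0},
    {"dx": 0,"dy": 0,"dz": -0.5,"wx": 0,"wy": 0,"wz": 0},
    {"dx": 0,"dy": 0,"dz": -0.9,"wx": 0,"wy": 0,"wz": 0},
  ],
  fingers=85,
)

```text
time_s: 11.6
eef_pos: [557.0, -247.2, 154.9]
ee_rot: [-0.001, 0.979, 0.205, -0.001]
force: [0.7, 0.4, 0.6]
grip_width: 0.994
grip_force: 0.0
```

step_arm(
  increments=[
    {"dx": 0,"dy": 0,"dz": -1,"wx": 0,"wy": 0,"wz": 0},
    {"dx": 0,"dy": 0,"dz": -1,"wx": 0,"wy": 0,"wz": 0},
    {"dx": 0,"dy": 0,"dz": -1,"wx": 0,"wy": 0,"wz": 0},
    {"dx": -0.5,"dy": 0,"dz": -1,"wx": 0,"wy": 0,"wz": 0},
    {"dx": -0.5,"dy": 0,"dz": -1,"wx": 0,"wy": 0,"wz": 0},
  ],
)

```text
time_s: 12.1
eef_pos: [534.3, -257.4, 282.0]
ee_rot: [0.0, 0.979, 0.205, 0.0]
force: [0.1, 0.6, -0.1]
grip_width: 0.999
grip_force: 0.0
```

step_arm(
  increments=[
    {"dx": 0,"dy": 0,"dz": -0.5,"wx": 0,"wy": 0,"wz": 0},
    {"dx": 0,"dy": 0,"dz": 0,"wx": 0,"wy": 0,"wz": 0},
    {"dx": 0,"dy": 0,"dz": 0,"wx": 0,"wy": 0,"wz": 0},
  ],
)

```text
time_s: 12.4
eef_pos: [534.9, -257.2, 291.7]
ee_rot: [-0.001, 0.979, 0.205, -0.0]
force: [-1.1, 0.4, 0.3]
grip_width: 0.994
grip_force: 0.0
```

```bash
cat >>h.py <<'E'
def rect(c,z,ctr=(557,-248.5),k=3):
    pts=np.float32([[-50,-50],[50,-50],[50,50],[-50,50]])
    src=np.float32([proj(c,[ctr[0]+a,ctr[1]+b,z]) for a,b in pts]); dst=np.float32([[200-b*k,200-a*k] for a,b in pts])
    return cv2.warpPerspective(c["frame"],cv2.getPerspectiveTransform(src,dst),(400,400),flags=cv2.INTER_CUBIC)
E
python3 - <<'E'
from h import *
st(); c=cam("wrist")
cv2.imwrite("pics/nut2.png",np.hstack([rect(c,122),rect(c,92)]))
for l in("nut_top","tab_tip","rib"): print(l,marks("wrist",c,l))
c=cam("scene")
for l in("nut_top","tab_tip","rib","wrench"): print(l,marks("scene",c,l))
E
```

```text
12.4 [ 534.9 -257.2  291.7] yaw -66.3 F [-1.1  0.4  0.3] T [ 0.    0.03 -0.  ] w 84.9 g 0.0 q [-0.65  0.45  1.21  0.    1.48  0.51]
nut_top [(0.78, array([ 559.3, -249.8,  121.7]))]
tab_tip [(0.94, array([ 608.5, -254. ,   91.2]))]
rib [(0.96, array([ 601.4, -286.6,   89. ]))]
nut_top [(0.69, array([ 555. , -247.7,  119.1]))]
tab_tip [(0.83, array([ 603.5, -252.8,   95.5]))]
rib [(0.81, array([ 604.2, -282.9,   90. ]))]
wrench [(0.97, array([ 291.1, -231.5,   -0.4])), (0.96, array([474.9, 308. ,  23.9])), (0.75, array([2.320e+02, 3.576e+02, 3.000e-01]))]
```

View pics/nut2.png

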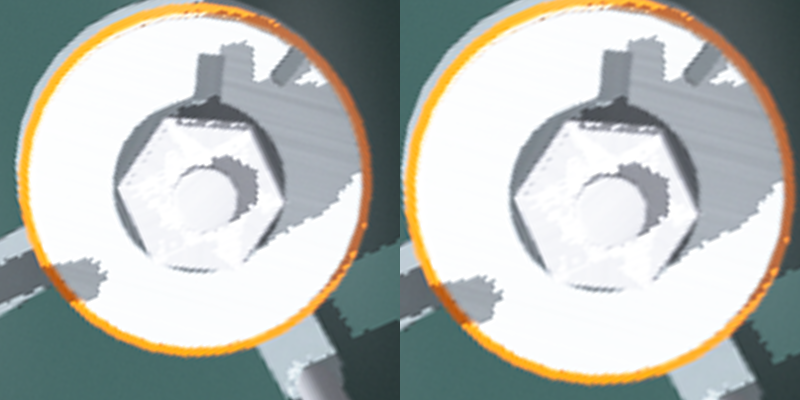

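After the run-down the nut's flat normal is at about -4° (left panel, corners (118,188) and (285,195)). In the right panel the tab is at (616,52), about -6.5°, and the rib at (702,63), about -37.5°. The washer is therefore at about 0.25 and still needs about 31° clockwise. Next, back to the rack.

step_arm(
  increments=[
    {"dx": 0.31,"dy": -0.98,"dz": 0,"wx": 0,"wy": 0,"wz": 0},
    {"dx": 0.31,"dy": -0.98,"dz": 0,"wx": 0,"wy": 0,"wz": 0},
    {"dx": 0.31,"dy": -0.98,"dz": 0,"wx": 0,"wy": 0,"wz": 0},
    {"dx": 0.31,"dy": -0.98,"dz": 0,"wx": 0,"wy": 0,"wz": 0},
    {"dx": 0.31,"dy": -0.98,"dz": 0,"wx": 0,"wy": 0,"wz": 0},
  ],
)

```text
time_s: 13.35
eef_pos: [520.8, -128.8, 292.6]
ee_rot: [0.0, 0.979, 0.205, 0.0]
force: [-0.0, 0.4, 0.2]
grip_width: 0.998
grip_force: 0.0
```

step_arm(
  increments=[
    {"dx": 0.31,"dy": -0.98,"dz": 0,"wx": 0,"wy": 0,"wz": 0},
    {"dx": 0.31,"dy": -0.98,"dz": 0,"wx": 0,"wy": 0,"wz": 0},
    {"dx": 0.31,"dy": -0.98,"dz": 0,"wx": 0,"wy": 0,"wz": 0},
    {"dx": 0.31,"dy": -0.98,"dz": 0,"wx": 0,"wy": 0,"wz": 0},
    {"dx": 0.31,"dy": -0.98,"dz": 0,"wx": 0,"wy": 0,"wz": 0},
  ],
)

```text
time_s: 13.85
eef_pos: [507.1, -1.0, 292.6]
ee_rot: [0.0, 0.979, 0.205, 0.0]
force: [0.4, -0.0, -0.7]
grip_width: 0.993
grip_force: 0.0
```

step_arm(
  increments=[
    {"dx": 0.31,"dy": -0.98,"dz": 0,"wx": 0,"wy": 0,"wz": 0},
    {"dx": 0.31,"dy": -0.98,"dz": 0,"wx": 0,"wy": 0,"wz": 0},
    {"dx": 0.31,"dy": -0.98,"dz": 0,"wx": 0,"wy": 0,"wz": 0},
    {"dx": 0.31,"dy": -0.98,"dz": 0,"wx": 0,"wy": 0,"wz": 0},
    {"dx": 0.31,"dy": -0.98,"dz": 0,"wx": 0,"wy": 0,"wz": 0},
  ],
)

```text
time_s: 14.35
eef_pos: [493.4, 126.8, 292.6]
ee_rot: [0.0, 0.979, 0.205, 0.0]
force: [1.0, -0.0, 0.4]
grip_width: 0.996
grip_force: 0.0
```

step_arm(
  increments=[
    {"dx": 0.31,"dy": -0.98,"dz": 0,"wx": 0,"wy": 0,"wz": 0},
    {"dx": 0.31,"dy": -0.98,"dz": 0,"wx": 0,"wy": 0,"wz": 0},
    {"dx": 0.31,"dy": -0.98,"dz": 0,"wx": 0,"wy": 0,"wz": 0},
    {"dx": 0.31,"dy": -0.98,"dz": 0,"wx": 0,"wy": 0,"wz": 0},
    {"dx": 0.31,"dy": -0.98,"dz": 0,"wx": 0,"wy": 0,"wz": 0},
  ],
)

```text
time_s: 14.85
eef_pos: [479.8, 254.5, 292.6]
ee_rot: [-0.0, 0.979, 0.205, 0.0]
force: [-0.0, 0.4, -0.3]
grip_width: 0.995
grip_force: 0.0
```

step_arm(
  increments=[
    {"dx": 0.31,"dy": -0.98,"dz": 0,"wx": 0,"wy": 0,"wz": 0},
    {"dx": 0.31,"dy": -0.98,"dz": 0,"wx": 0,"wy": 0,"wz": 0},
    {"dx": 0,"dy": 0,"dz": 0,"wx": 0,"wy": 0,"wz": -1},
    {"dx": 0,"dy": 0,"dz": 0,"wx": 0,"wy": 0,"wz": -1},
    {"dx": 0,"dy": 0,"dz": 0,"wx": 0,"wy": 0,"wz": -1},
  ],
)

```text
time_s: 15.35
eef_pos: [474.4, 304.8, 292.4]
ee_rot: [0.0, 0.934, 0.358, -0.0]
force: [-0.0, 0.4, -0.2]
grip_width: 0.993
grip_force: 0.0
```

step_arm(
  increments=[
    {"dx": 0,"dy": 0,"dz": 0,"wx": 0,"wy": 0,"wz": -1},
    {"dx": 0,"dy": 0,"dz": 0,"wx": 0,"wy": 0,"wz": -1},
    {"dx": 0,"dy": 0,"dz": 0,"wx": 0,"wy": 0,"wz": -1},
    {"dx": 0,"dy": 0,"dz": 0,"wx": 0,"wy": 0,"wz": -1},
    {"dx": 0,"dy": 0,"dz": 0,"wx": 0,"wy": 0,"wz": -1},
  ],
)

```text
time_s: 15.85
eef_pos: [474.5, 304.6, 292.5]
ee_rot: [-0.0, 0.809, 0.587, -0.0]
force: [0.2, 0.1, 0.4]
grip_width: 0.997
grip_force: 0.0
```

step_arm(
  increments=[
    {"dx": 0,"dy": 0,"dz": 0,"wx": 0,"wy": 0,"wz": -1},
    {"dx": 0,"dy": 0,"dz": 0,"wx": 0,"wy": 0,"wz": -1},
    {"dx": 0,"dy": 0,"dz": 0,"wx": 0,"wy": 0,"wz": -1},
    {"dx": 0,"dy": 0,"dz": 0,"wx": 0,"wy": 0,"wz": -1},
    {"dx": 0,"dy": 0,"dz": 0,"wx": 0,"wy": 0,"wz": -1},
  ],
)

```text
time_s: 16.35
eef_pos: [474.5, 304.6, 292.5]
ee_rot: [-0.0, 0.63, 0.777, -0.0]
force: [-0.0, 0.1, -0.3]
grip_width: 0.995
grip_force: 0.0
```

step_arm(
  increments=[
    {"dx": 0,"dy": 0,"dz": 0,"wx": 0,"wy": 0,"wz": -1},
    {"dx": 0,"dy": 0,"dz": 0,"wx": 0,"wy": 0,"wz": -1},
    {"dx": 0,"dy": 0,"dz": 0,"wx": 0,"wy": 0,"wz": -1},
    {"dx": 0,"dy": 0,"dz": 0,"wx": 0,"wy": 0,"wz": -1},
    {"dx": 0,"dy": 0,"dz": 0,"wx": 0,"wy": 0,"wz": -1},
  ],
)

```text
time_s: 16.85
eef_pos: [474.5, 304.6, 292.5]
ee_rot: [0.0, 0.407, 0.913, 0.0]
force: [-0.5, 0.6, -0.0]
grip_width: 0.994
grip_force: 0.0
```

step_arm(
  increments=[
    {"dx": 0,"dy": 0,"dz": 0,"wx": 0,"wy": 0,"wz": -1},
    {"dx": 0,"dy": 0,"dz": 0,"wx": 0,"wy": 0,"wz": -1},
    {"dx": 0,"dy": 0,"dz": 0,"wx": 0,"wy": 0,"wz": -1},
    {"dx": 0,"dy": 0,"dz": 0,"wx": 0,"wy": 0,"wz": -1},
    {"dx": 0,"dy": 0,"dz": 0,"wx": 0,"wy": 0,"wz": -1},
  ],
)

```text
time_s: 17.35
eef_pos: [474.5, 304.6, 292.5]
ee_rot: [-0.0, 0.157, 0.988, -0.0]
force: [0.2, -0.6, 0.1]
grip_width: 0.997
grip_force: 0.0
```

step_arm(
  increments=[
    {"dx": 0,"dy": 0,"dz": 0,"wx": 0,"wy": 0,"wz": -1},
    {"dx": 0,"dy": 0,"dz": 0,"wx": 0,"wy": 0,"wz": -1},
    {"dx": 0,"dy": 0,"dz": 0,"wx": 0,"wy": 0,"wz": -1},
    {"dx": 0,"dy": 0,"dz": 0,"wx": 0,"wy": 0,"wz": -1},
    {"dx": 0,"dy": 0,"dz": 0,"wx": 0,"wy": 0,"wz": -1},
  ],
)

```text
time_s: 17.85
eef_pos: [474.5, 304.6, 292.5]
ee_rot: [0.0, -0.104, 0.995, -0.0]
force: [-1.2, -0.2, -0.2]
grip_width: 0.997
grip_force: 0.0
```

step_arm(
  increments=[
    {"dx": 0,"dy": 0,"dz": 0,"wx": 0,"wy": 0,"wz": -1},
    {"dx": 0,"dy": 0,"dz": 0.5,"wx": 0,"wy": 0,"wz": 0},
    {"dx": 0,"dy": 0,"dz": 0.5,"wx": 0,"wy": 0,"wz": 0},
    {"dx": 0,"dy": 0,"dz": 0,"wx": 0,"wy": 0,"wz": 0},
    {"dx": 0,"dy": 0,"dz": 0,"wx": 0,"wy": 0,"wz": 0},
  ],
)

```text
time_s: 18.35
eef_pos: [474.4, 304.6, 267.1]
ee_rot: [-0.0, -0.153, 0.988, -0.0]
force: [-0.9, 0.5, 0.2]
grip_width: 0.996
grip_force: 0.0
```

```bash
python3 - <<'E'
from h import *
st(); c=cam("wrist"); T=toolT()
for l in("rack","wrench","jaw","small_wrench"): print(l,marks("wrist",c,l))
im=rect(c,40,(475,306),2); cv2.imwrite("pics/rack_rect.png",im)
E
```

```text
18.35 [474.4 304.6 267.1] yaw 107.6 F [-0.9  0.5  0.2] T [-0.    0.05 -0.04] w 85.0 g 0.0 q [ 0.36  0.39  1.36 -0.    1.39 -1.51]
rack [(0.57, array([484.8, 260.7,   2.8]))]
wrench [(0.92, array([473.5, 305.2,  28.7]))]
jaw []
small_wrench [(0.93, array([502.8, 218.3,  24.1])), (0.18, array([483.9, 261.6,   2.8]))]
```

View pics/rack_rect.png

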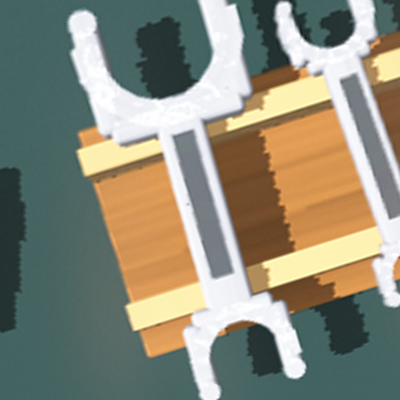

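The rectified view (2 px/mm about (475,306)) shows the large wrench's handle axis running from (180,131) to (223,280). That puts its azimuth at about 16° and its middle at about (201,204), i.e. (474,305.5), which matches the network. I'll descend and grip it.

step_arm(
  increments=[
    {"dx": 0,"dy": 0.04,"dz": 0.95,"wx": 0,"wy": 0,"wz": 0.27},
    {"dx": 0,"dy": 0,"dz": 0.95,"wx": 0,"wy": 0,"wz": 0},
    {"dx": 0,"dy": 0,"dz": 0.95,"wx": 0,"wy": 0,"wz": 0},
    {"dx": 0,"dy": 0,"dz": 0.95,"wx": 0,"wy": 0,"wz": 0},
    {"dx": 0,"dy": 0,"dz": 0.95,"wx": 0,"wy": 0,"wz": 0},
  ],
  fingers=60,
  squeeze=90,
)

```text
time_s: 19.1
eef_pos: [474.3, 305.6, 148.2]
ee_rot: [0.0, -0.139, 0.99, 0.0]
force: [-0.6, -0.9, -0.4]
grip_width: 0.702
grip_force: 0.0
```

step_arm(
  increments=[
    {"dx": 0,"dy": 0,"dz": 0.95,"wx": 0,"wy": 0,"wz": 0},
    {"dx": 0,"dy": 0,"dz": 0.95,"wx": 0,"wy": 0,"wz": 0},
    {"dx": 0,"dy": 0,"dz": 0.95,"wx": 0,"wy": 0,"wz": 0},
    {"dx": 0,"dy": 0,"dz": 0.95,"wx": 0,"wy": 0,"wz": 0},
    {"dx": 0,"dy": 0,"dz": 0.45,"wx": 0,"wy": 0,"wz": 0},
  ],
)

```text
time_s: 19.6
eef_pos: [473.6, 305.2, 40.9]
ee_rot: [-0.001, -0.139, 0.99, -0.0]
force: [0.5, 0.1, 0.4]
grip_width: 0.708
grip_force: 0.0
```

step_arm(
  increments=[
    {"dx": 0,"dy": 0,"dz": 0,"wx": 0,"wy": 0,"wz": 0},
    {"dx": 0,"dy": 0,"dz": 0,"wx": 0,"wy": 0,"wz": 0},
  ],
)

```text
time_s: 19.8
eef_pos: [474.7, 305.7, 43.5]
ee_rot: [0.001, -0.14, 0.99, 0.0]
force: [0.9, -0.1, -0.5]
grip_width: 0.701
grip_force: 0.0
```

step_arm(
  increments=[
    {"dx": 0,"dy": 0,"dz": 0,"wx": 0,"wy": 0,"wz": 0},
    {"dx": 0,"dy": 0,"dz": 0,"wx": 0,"wy": 0,"wz": 0},
    {"dx": 0,"dy": 0,"dz": 0,"wx": 0,"wy": 0,"wz": 0},
    {"dx": 0,"dy": 0,"dz": 0,"wx": 0,"wy": 0,"wz": 0},
    {"dx": 0,"dy": 0,"dz": 0,"wx": 0,"wy": 0,"wz": 0},
  ],
  fingers=15,
)

```text
time_s: 20.3
eef_pos: [474.6, 305.8, 43.7]
ee_rot: [0.001, -0.14, 0.99, 0.0]
force: [-2.1, -0.2, 6.9]
grip_width: 0.266
grip_force: 89.0
```

```bash
python3 -c "
from h import *
st()"
```

```text
20.3 [474.6 305.8  43.7] yaw 106.0 F [-2.1 -0.2  6.9] T [0.02 0.21 0.  ] w 22.7 g 89.0 q [ 0.36  0.65  1.59  0.    0.9  -1.49]
```

The wrench is gripped: width 22.7 mm, with the TCP 15.7 mm above its underside. I'll lift it, carry it over and turn it.

step_arm(
  increments=[
    {"dx": 0,"dy": 0,"dz": -0.4,"wx": 0,"wy": 0,"wz": 0},
    {"dx": 0,"dy": 0,"dz": -0.8,"wx": 0,"wy": 0,"wz": 0},
    {"dx": 0,"dy": 0,"dz": -1,"wx": 0,"wy": 0,"wz": 0},
    {"dx": 0,"dy": 0,"dz": -1,"wx": 0,"wy": 0,"wz": 0},
    {"dx": 0,"dy": 0,"dz": -1,"wx": 0,"wy": 0,"wz": 0},
  ],
)

```text
time_s: 20.8
eef_pos: [473.8, 305.3, 148.7]
ee_rot: [-0.0, -0.14, 0.99, -0.0]
force: [0.6, 0.3, -4.1]
grip_width: 0.26
grip_force: 89.1
```

step_arm(
  increments=[
    {"dx": 0,"dy": 0,"dz": -1,"wx": 0,"wy": 0,"wz": 0},
    {"dx": 0,"dy": 0,"dz": -1,"wx": 0,"wy": 0,"wz": 0},
    {"dx": 0,"dy": 0,"dz": -1,"wx": 0,"wy": 0,"wz": 0},
    {"dx": 0.09,"dy": -0.95,"dz": -1,"wx": 0,"wy": 0,"wz": 0},
    {"dx": 0.09,"dy": -0.95,"dz": 0,"wx": 0,"wy": 0,"wz": 0},
  ],
)

```text
time_s: 21.3
eef_pos: [483.6, 258.6, 251.1]
ee_rot: [0.003, -0.14, 0.99, 0.0]
force: [0.9, 0.4, -3.8]
grip_width: 0.26
grip_force: 89.3
```

step_arm(
  increments=[
    {"dx": 0.09,"dy": -0.95,"dz": 0,"wx": 0,"wy": 0,"wz": 0},
    {"dx": 0.09,"dy": -0.95,"dz": 0,"wx": 0,"wy": 0,"wz": 0},
    {"dx": 0.09,"dy": -0.95,"dz": 0,"wx": 0,"wy": 0,"wz": 0},
    {"dx": 0.09,"dy": -0.95,"dz": 0,"wx": 0,"wy": 0,"wz": 0},
    {"dx": 0.09,"dy": -0.95,"dz": 0,"wx": 0,"wy": 0,"wz": 0},
  ],
)

```text
time_s: 21.8
eef_pos: [504.6, 140.4, 247.7]
ee_rot: [-0.0, -0.14, 0.99, 0.0]
force: [0.7, -0.9, -5.0]
grip_width: 0.252
grip_force: 89.2
```

step_arm(
  increments=[
    {"dx": 0.09,"dy": -0.95,"dz": 0,"wx": 0,"wy": 0,"wz": 0},
    {"dx": 0.09,"dy": -0.95,"dz": 0,"wx": 0,"wy": 0,"wz": 0},
    {"dx": 0.09,"dy": -0.95,"dz": 0,"wx": 0,"wy": 0,"wz": 0},
    {"dx": 0.09,"dy": -0.95,"dz": 0,"wx": 0,"wy": 0,"wz": 0},
    {"dx": 0.09,"dy": -0.95,"dz": 0,"wx": 0,"wy": 0,"wz": 0},
  ],
)

```text
time_s: 22.3
eef_pos: [526.6, 23.2, 247.7]
ee_rot: [-0.0, -0.14, 0.99, 0.0]
force: [0.6, -0.2, -4.1]
grip_width: 0.259
grip_force: 89.2
```

step_arm(
  increments=[
    {"dx": 0.09,"dy": -0.95,"dz": 0,"wx": 0,"wy": 0,"wz": 0},
    {"dx": 0.09,"dy": -0.95,"dz": 0,"wx": 0,"wy": 0,"wz": 0},
    {"dx": 0.09,"dy": -0.95,"dz": 0,"wx": 0,"wy": 0,"wz": 0},
    {"dx": 0.09,"dy": -0.95,"dz": 0,"wx": 0,"wy": 0,"wz": 0},
    {"dx": 0.09,"dy": -0.95,"dz": 0,"wx": 0,"wy": 0,"wz": 0},
  ],
)

```text
time_s: 22.8
eef_pos: [548.7, -93.9, 247.7]
ee_rot: [-0.0, -0.14, 0.99, 0.0]
force: [-0.5, 0.5, -5.0]
grip_width: 0.263
grip_force: 89.2
```

step_arm(
  increments=[
    {"dx": 0.09,"dy": -0.95,"dz": 0,"wx": 0,"wy": 0,"wz": 0},
    {"dx": 0.09,"dy": -0.95,"dz": 0,"wx": 0,"wy": 0,"wz": 0},
    {"dx": 0.09,"dy": -0.95,"dz": 0,"wx": 0,"wy": 0,"wz": 0},
    {"dx": 0,"dy": 0,"dz": 0,"wx": 0,"wy": 0,"wz": 1},
    {"dx": 0,"dy": 0,"dz": 0,"wx": 0,"wy": 0,"wz": 1},
  ],
)

```text
time_s: 23.3
eef_pos: [561.7, -164.0, 247.3]
ee_rot: [-0.001, -0.033, 0.999, 0.0]
force: [-0.2, 0.4, -4.3]
grip_width: 0.263
grip_force: 89.4
```

step_arm(
  increments=[
    {"dx": 0,"dy": 0,"dz": 0,"wx": 0,"wy": 0,"wz": 1},
    {"dx": 0,"dy": 0,"dz": 0,"wx": 0,"wy": 0,"wz": 1},
    {"dx": 0,"dy": 0,"dz": 0,"wx": 0,"wy": 0,"wz": 1},
    {"dx": 0,"dy": 0,"dz": 0,"wx": 0,"wy": 0,"wz": 1},
    {"dx": 0,"dy": 0,"dz": 0,"wx": 0,"wy": 0,"wz": 1},
  ],
)

```text
time_s: 23.8
eef_pos: [561.8, -163.2, 247.5]
ee_rot: [-0.001, 0.227, 0.974, 0.0]
force: [0.6, 0.3, -4.7]
grip_width: 0.258
grip_force: 89.4
```

step_arm(
  increments=[
    {"dx": 0,"dy": 0,"dz": 0,"wx": 0,"wy": 0,"wz": 1},
    {"dx": 0,"dy": 0,"dz": 0,"wx": 0,"wy": 0,"wz": 1},
    {"dx": 0,"dy": 0,"dz": 0,"wx": 0,"wy": 0,"wz": 1},
    {"dx": 0,"dy": 0,"dz": 0,"wx": 0,"wy": 0,"wz": 1},
    {"dx": 0,"dy": 0,"dz": 0,"wx": 0,"wy": 0,"wz": 1},
  ],
)

```text
time_s: 24.3
eef_pos: [561.8, -163.2, 247.5]
ee_rot: [-0.001, 0.471, 0.882, -0.0]
force: [-0.2, 0.5, -4.9]
grip_width: 0.259
grip_force: 89.4
```

step_arm(
  increments=[
    {"dx": 0,"dy": 0,"dz": 0,"wx": 0,"wy": 0,"wz": 1},
    {"dx": 0,"dy": 0,"dz": 0,"wx": 0,"wy": 0,"wz": 1},
    {"dx": 0,"dy": 0,"dz": 0,"wx": 0,"wy": 0,"wz": 1},
    {"dx": 0,"dy": 0,"dz": 0,"wx": 0,"wy": 0,"wz": 1},
    {"dx": 0,"dy": 0,"dz": 0,"wx": 0,"wy": 0,"wz": 1},
  ],
)

```text
time_s: 24.8
eef_pos: [561.8, -163.2, 247.5]
ee_rot: [-0.001, 0.683, 0.73, -0.0]
force: [-0.2, 0.5, -4.3]
grip_width: 0.262
grip_force: 89.4
```

step_arm(
  increments=[
    {"dx": 0,"dy": 0,"dz": 0,"wx": 0,"wy": 0,"wz": 1},
    {"dx": 0,"dy": 0,"dz": 0,"wx": 0,"wy": 0,"wz": 0.3},
    {"dx": 0,"dy": 0,"dz": 0,"wx": 0,"wy": 0,"wz": 0},
    {"dx": 0,"dy": 0,"dz": 0,"wx": 0,"wy": 0,"wz": 0},
  ],
)

```text
time_s: 25.2
eef_pos: [562.0, -163.3, 247.6]
ee_rot: [-0.0, 0.73, 0.684, -0.0]
force: [0.1, 0.2, -4.3]
grip_width: 0.262
grip_force: 89.4
```

```bash
python3 - <<'E'
from h import *
st(); plan([564.1,-164.3,150],-4)
for n in("wrist","top","scene"):
    c=cam(n); print(n,[(l,marks(n,c,l)[:3]) for l in("jaw","wrench","nut_top")])
    if n=="top": t=rect(c,248,(565,-190),2)
    if n=="scene": s=rect(c,248,(565,-190),2)
cv2.imwrite("pics/held.png",np.hstack([t,s]))
E
```

```text
25.2 [ 562.  -163.3  247.6] yaw -3.7 F [ 0.1  0.2 -4.3] T [ 0.03 -0.02 -0.04] w 22.3 g 89.4 q [-0.48  0.45  1.32  0.    1.37 -0.42]
at [ 562.  -163.3  247.6] yaw -3.7 shift [-0.04  0.09  3.9 ] wz 0.05 tilt [-0.0005  0.0003]
wrist [('jaw', [(0.64, array([ 233.9, -169.5,    2.9]))]), ('wrench', [(0.84, array([ 563.5, -161.6,  231.6])), (0.73, array([ 2.928e+02, -2.259e+02, -1.000e-01]))]), ('nut_top', [])]
top [('jaw', [(0.91, array([ 232.4, -166.8,    8.8])), (0.56, array([150.4, 331.8,   5.6])), (0.47, array([ 551.3, -252.3,  240. ]))]), ('wrench', [(0.85, array([ 293.4, -226.6,   -3.4]))]), ('nut_top', [(0.29, array([ 603.3, -283. ,   86.5]))])]
scene [('jaw', [(0.87, array([ 556.4, -243.7,  237.1])), (0.72, array([146.6, 337.2,   7. ])), (0.67, array([ 234. , -167.2,    6.3]))]), ('wrench', [(0.85, array([ 564.1, -161. ,  231.6])), (0.85, array([ 2.912e+02, -2.297e+02, -2.000e-01])), (0.49, array([488. , 264. ,   4.1]))]), ('nut_top', [(0.59, array([ 556.5, -246. ,  119.6]))])]
```

View pics/held.png

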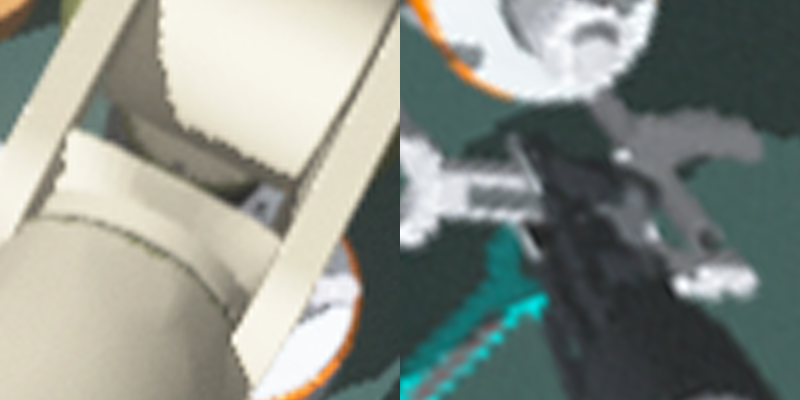

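The top view is blocked by the arm. In the scene view the held wrench sits level above the dispenser, with its big jaw near (400,190) at the panel's left edge. Its height and position agree with the plan. I'll lower it towards the nut.

step_arm(
  increments=[
    {"dx": -0.05,"dy": 0.09,"dz": 0.9,"wx": 0,"wy": 0,"wz": 0.05},
    {"dx": 0,"dy": 0,"dz": 0.9,"wx": 0,"wy": 0,"wz": 0},
    {"dx": 0,"dy": 0,"dz": 0.9,"wx": 0,"wy": 0,"wz": 0},
    {"dx": 0,"dy": 0,"dz": 0.8,"wx": 0,"wy": 0,"wz": 0},
    {"dx": 0,"dy": 0,"dz": 0.5,"wx": 0,"wy": 0,"wz": 0},
  ],
)

```text
time_s: 26.3
eef_pos: [564.0, -164.6, 146.0]
ee_rot: [-0.001, 0.732, 0.682, -0.0]
force: [0.2, 0.3, -4.8]
grip_width: 0.263
grip_force: 89.4
```

step_arm(
  increments=[
    {"dx": 0,"dy": 0,"dz": 0,"wx": 0,"wy": 0,"wz": 0},
    {"dx": 0,"dy": 0,"dz": 0.1,"wx": 0,"wy": 0,"wz": 0},
    {"dx": 0,"dy": 0,"dz": 0,"wx": 0,"wy": 0,"wz": 0},
  ],
)

```text
time_s: 26.6
eef_pos: [564.8, -165.0, 145.9]
ee_rot: [0.001, 0.732, 0.682, 0.0]
force: [0.8, 0.3, -4.7]
grip_width: 0.259
grip_force: 89.3
```

```bash
python3 - <<'E'
from h import *
st(); plan([564.1,-164.8,110.5],-4)
c=cam("scene"); print([(l,marks("scene",c,l)[:3]) for l in("jaw","wrench","nut_top","dispenser")])
u,v=proj(c,[557,-210,110]).astype(int); im=c["frame"][v-50:v+50,u-70:u+70]
cv2.imwrite("pics/hover.png",cv2.resize(im,None,fx=5.5,fy=5.5,interpolation=cv2.INTER_CUBIC)); print(u,v)
E
```

```text
26.6 [ 564.8 -165.   145.9] yaw -4.1 F [ 0.8  0.3 -4.7] T [ 0.09 -0.04 -0.02] w 22.1 g 89.3 q [-0.48  0.55  1.44 -0.    1.15 -0.41]
at [ 564.8 -165.   145.9] yaw -4.1 shift [ 0.01 -0.03  1.41] wz -0.01 tilt [ 0.0013 -0.0007]
[('jaw', [(0.96, array([ 559.1, -247.2,  134.3])), (0.86, array([ 230.9, -165.6,    6.1])), (0.59, array([144.3, 338.6,   5.9]))]), ('wrench', [(0.77, array([ 566.5, -164.1,  128.4])), (0.66, array([ 292.4, -228.6,    1.3])), (0.65, array([231.6, 356.7,  -0.7]))]), ('nut_top', [(0.58, array([ 556.7, -247.6,  123.3])), (0.28, array([575.2,  -0.7,   1.9]))]), ('dispenser', [(0.86, array([ 557.7, -248.6,    1.8])), (0.75, array([ 559.4, -245.6,  134.2])), (0.7, array([ 554.5, -249.3,  122.1]))])]
210 200
```

View pics/hover.png

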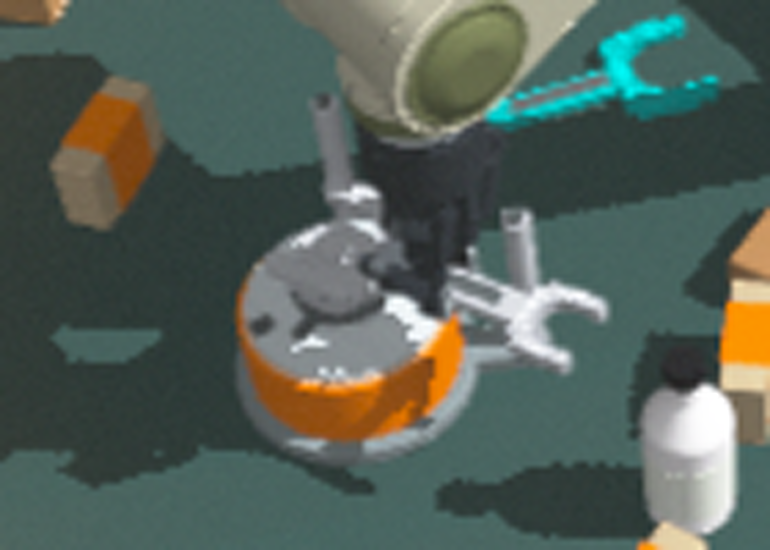

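The wrench hovers about 8 mm above the nut. Its tail jaw, at (545,315), is clear of the roller at (520,240) and of the bottle at (690,440). I'll lower it in small steps and watch the force.

step_arm(
  increments=[
    {"dx": 0,"dy": -0.03,"dz": 0.2,"wx": 0,"wy": 0,"wz": 0},
    {"dx": 0,"dy": 0,"dz": 0.2,"wx": 0,"wy": 0,"wz": 0},
    {"dx": 0,"dy": 0,"dz": 0.1,"wx": 0,"wy": 0,"wz": 0},
    {"dx": 0,"dy": 0,"dz": 0,"wx": 0,"wy": 0,"wz": 0},
  ],
)

```text
time_s: 27.25
eef_pos: [563.4, -164.6, 131.9]
ee_rot: [-0.001, 0.732, 0.682, -0.0]
force: [0.9, -0.2, -5.1]
grip_width: 0.255
grip_force: 89.4
```

```bash
python3 -c "
from h import *
st()"
```

```text
27.25 [ 563.4 -164.6  131.9] yaw -4.1 F [ 0.9 -0.2 -5.1] T [ 0.07 -0.02 -0.05] w 21.8 g 89.4 q [-0.48  0.57  1.46 -0.    1.12 -0.41]
```

step_arm(
  increments=[
    {"dx": 0,"dy": 0,"dz": 0.15,"wx": 0,"wy": 0,"wz": 0},
    {"dx": 0,"dy": 0,"dz": 0.15,"wx": 0,"wy": 0,"wz": 0},
    {"dx": 0,"dy": 0,"dz": 0,"wx": 0,"wy": 0,"wz": 0},
  ],
)

```text
time_s: 27.55
eef_pos: [563.4, -164.6, 124.4]
ee_rot: [-0.001, 0.732, 0.682, -0.0]
force: [-0.9, -1.2, -3.9]
grip_width: 0.259
grip_force: 89.4
```

```bash
python3 -c "
from h import *
st()"
```

```text
27.55 [ 563.4 -164.6  124.4] yaw -4.1 F [-0.9 -1.2 -3.9] T [ 0.04 -0.06  0.02] w 22.1 g 89.4 q [-0.48  0.58  1.47  0.    1.1  -0.41]
```

step_arm(
  increments=[
    {"dx": 0,"dy": 0,"dz": 0.17,"wx": 0,"wy": 0,"wz": 0},
    {"dx": 0,"dy": 0,"dz": 0.16,"wx": 0,"wy": 0,"wz": 0},
    {"dx": 0,"dy": 0,"dz": 0.16,"wx": 0,"wy": 0,"wz": 0},
    {"dx": 0,"dy": 0,"dz": 0,"wx": 0,"wy": 0,"wz": 0},
  ],
)

```text
time_s: 27.95
eef_pos: [563.4, -164.6, 112.0]
ee_rot: [-0.001, 0.732, 0.682, -0.0]
force: [-0.1, -0.3, -4.6]
grip_width: 0.259
grip_force: 89.4
```

```bash
python3 - <<'E'
from h import *
st()
c=cam("scene"); print([(l,marks("scene",c,l)[:2]) for l in("jaw","tab_tip","rib")])
# arc: rows of 3 deg about nut centre
r=84.;a=np.radians(5); print("chord per 5deg in tool frame at start of row:", (r*(np.cos(a)-1)/25).round(3),(r*np.sin(a)/25).round(3))
E
```

```text
27.95 [ 563.4 -164.6  112. ] yaw -4.1 F [-0.1 -0.3 -4.6] T [ 0.03  0.03 -0.01] w 22.1 g 89.4 q [-0.48  0.59  1.48  0.    1.08 -0.41]
[('jaw', [(0.75, array([148.8, 337. ,   5.6])), (0.67, array([ 558.2, -245.4,   99.1]))]), ('tab_tip', [(0.6, array([ 600.3, -254.5,   96.6]))]), ('rib', [])]
chord per 5deg in tool frame at start of row: -0.013 0.293
```

The wrench is fully seated on the nut without contact force. I'll swing it clockwise on an 84 mm arc.

step_arm(
  increments=[
    {"dx": -0.02,"dy": 0.35,"dz": 0,"wx": 0,"wy": 0,"wz": 1},
    {"dx": -0.02,"dy": 0.35,"dz": 0,"wx": 0,"wy": 0,"wz": 1},
    {"dx": 0,"dy": 0,"dz": 0,"wx": 0,"wy": 0,"wz": 0},
  ],
)

```text
time_s: 28.45
eef_pos: [581.4, -168.0, 112.9]
ee_rot: [0.0, 0.799, 0.601, 0.0]
force: [0.7, 0.1, -4.2]
grip_width: 0.259
grip_force: 89.6
```

```bash
python3 - <<'E'
from h import *
st(); p,y,_=pose(); v=p[:2]-[558.2,-248.6]; print(np.hypot(*v),np.degrees(np.arctan2(v[1],v[0]))-90-y)
c=cam("scene"); print(marks("scene",c,"tab_tip"),marks("scene",c,"rib"))
E
```

```text
28.45 [ 581.4 -168.   112.9] yaw -16.1 F [ 0.7  0.1 -4.2] T [-0.03 -0.13  0.38] w 22.1 g 89.6 q [-0.47  0.62  1.41 -0.    1.1  -0.19]
83.91141656862844 0.017227995045757893
[(0.63, array([ 603.2, -258.8,   95.8])), (0.34, array([488.8, 262.4,   1.2]))] [(0.75, array([ 606.7, -284.1,   89.1]))]
```

step_arm(
  increments=[
    {"dx": -0.02,"dy": 0.35,"dz": 0,"wx": 0,"wy": 0,"wz": 1},
    {"dx": -0.02,"dy": 0.35,"dz": 0,"wx": 0,"wy": 0,"wz": 1},
    {"dx": -0.02,"dy": 0.35,"dz": 0,"wx": 0,"wy": 0,"wz": 1},
    {"dx": 0,"dy": 0,"dz": 0,"wx": 0,"wy": 0,"wz": 0},
  ],
)

```text
time_s: 29.0
eef_pos: [604.9, -178.9, 112.8]
ee_rot: [0.0, 0.883, 0.469, 0.0]
force: [3.6, 1.8, -3.9]
grip_width: 0.26
grip_force: 89.7
```

```bash
python3 - <<'E'
from h import *
st(); p,y,_=pose(); v=p[:2]-[558.2,-248.6]; print(np.hypot(*v),np.degrees(np.arctan2(v[1],v[0]))-90-y)
for i in range(3):
    c=cam("scene"); print(marks("scene",c,"tab_tip")[:1],marks("scene",c,"rib")[:1])
c=cam("top"); print(marks("top",c,"tab_tip")[:1],marks("top",c,"rib")[:1])
E
```

```text
29.0 [ 604.9 -178.9  112.8] yaw -34.0 F [ 3.6  1.8 -3.9] T [ 0.34 -0.48  0.47] w 22.2 g 89.7 q [-0.47  0.68  1.32  0.    1.14  0.12]
83.88507720689189 0.13550354455669122
[(0.37, array([ 596.8, -269.2,   94.9]))] [(0.87, array([ 603.2, -283.6,   92.1]))]
[(0.42, array([ 599.9, -270. ,   95.3]))] [(0.95, array([ 603.6, -284. ,   91.3]))]
[(0.52, array([ 592.7, -268.5,   96.8]))] [(0.64, array([ 476.7, -483.6,    1.9]))]
[(0.38, array([ 559.7, -250.4,   -2.4]))] [(0.61, array([ 601.9, -282.4,   89.5]))]
```

step_arm(
  increments=[
    {"dx": -0.01,"dy": 0.22,"dz": 0,"wx": 0,"wy": 0,"wz": 0.63},
    {"dx": -0.01,"dy": 0.22,"dz": 0,"wx": 0,"wy": 0,"wz": 0.63},
    {"dx": 0,"dy": 0,"dz": 0,"wx": 0,"wy": 0,"wz": 0},
    {"dx": 0,"dy": 0,"dz": 0,"wx": 0,"wy": 0,"wz": 0},
  ],
)

```text
time_s: 30.0
eef_pos: [613.4, -185.5, 113.1]
ee_rot: [0.0, 0.912, 0.411, 0.001]
force: [6.4, 2.5, -3.9]
grip_width: 0.254
grip_force: 89.7
```

```bash
python3 - <<'E'
from h import *
st()
for i in range(4):
    c=cam("scene"); print(marks("scene",c,"tab_tip")[:1],marks("scene",c,"rib")[:1])
E
```

```text
30.0 [ 613.4 -185.5  113.1] yaw -41.4 F [ 6.4  2.5 -3.9] T [ 0.37 -0.84  0.66] w 21.7 g 89.7 q [-0.48  0.7   1.29  0.    1.16  0.25]
[(0.22, array([491.8, 260.5,  -0.6]))] [(0.92, array([ 603.9, -282.6,   92.1]))]
[] [(0.63, array([ 603.6, -284.3,   89.8]))]
[] [(0.73, array([ 6.711e+02,  1.680e+01, -5.000e-01]))]
[(0.54, array([432.9, 483.6,  -5.6]))] [(0.67, array([ 603.3, -281.9,   93. ]))]
```

The scene view can't separate the tab from the rib, so I'll relieve the load slightly, lift the wrench and look from beside the dispenser.

step_arm(
  increments=[
    {"dx": 0,"dy": -0.14,"dz": 0,"wx": 0,"wy": 0,"wz": -0.4},
    {"dx": 0,"dy": 0,"dz": 0,"wx": 0,"wy": 0,"wz": 0},
    {"dx": 0,"dy": 0,"dz": -0.3,"wx": 0,"wy": 0,"wz": 0},
    {"dx": 0,"dy": 0,"dz": -0.5,"wx": 0,"wy": 0,"wz": 0},
    {"dx": 0,"dy": 0,"dz": -0.7,"wx": 0,"wy": 0,"wz": 0},
  ],
)

```text
time_s: 31.1
eef_pos: [609.6, -183.6, 149.6]
ee_rot: [-0.001, 0.904, 0.429, -0.001]
force: [-0.8, 0.3, -4.8]
grip_width: 0.257
grip_force: 89.6
```

step_arm(
  increments=[
    {"dx": 0,"dy": 0,"dz": -1,"wx": 0,"wy": 0,"wz": 0},
    {"dx": 0,"dy": 0,"dz": -1,"wx": 0,"wy": 0,"wz": 0},
    {"dx": 0,"dy": 0,"dz": -1,"wx": 0,"wy": 0,"wz": 0},
    {"dx": 0,"dy": 0,"dz": -1,"wx": 0,"wy": 0,"wz": 0},
    {"dx": 0,"dy": 0,"dz": 0,"wx": 0,"wy": 0,"wz": 0},
  ],
)

```text
time_s: 31.6
eef_pos: [610.9, -184.1, 253.6]
ee_rot: [0.002, 0.904, 0.429, 0.002]
force: [0.4, 0.9, -4.7]
grip_width: 0.26
grip_force: 89.7
```

step_arm(
  increments=[
    {"dx": -0.9,"dy": -0.9,"dz": 0,"wx": 0,"wy": 0,"wz": 0},
    {"dx": -0.9,"dy": -0.9,"dz": 0,"wx": 0,"wy": 0,"wz": 0},
    {"dx": -0.9,"dy": -0.9,"dz": 0,"wx": 0,"wy": 0,"wz": 0},
    {"dx": -0.9,"dy": -0.9,"dz": 0,"wx": 0,"wy": 0,"wz": 0},
    {"dx": -0.5,"dy": -0.5,"dz": 0,"wx": 0,"wy": 0,"wz": 0},
  ],
)

```text
time_s: 32.1
eef_pos: [463.7, -197.9, 248.7]
ee_rot: [-0.001, 0.904, 0.428, -0.001]
force: [0.9, -0.2, -4.7]
grip_width: 0.259
grip_force: 89.9
```

step_arm(
  increments=[
    {"dx": 0,"dy": 0,"dz": 0,"wx": 0,"wy": 0,"wz": 0},
    {"dx": 0,"dy": 0,"dz": 0,"wx": 0,"wy": 0,"wz": 0},
  ],
)

```text
time_s: 32.3
eef_pos: [465.9, -198.1, 249.4]
ee_rot: [-0.001, 0.904, 0.428, -0.0]
force: [0.6, -0.0, -5.3]
grip_width: 0.257
grip_force: 89.9
```

```bash
python3 - <<'E'
from h import *
st(); C=np.array([558.2,-248.6]); az=lambda x: round(float(np.degrees(np.arctan2(x[1]-C[1],x[0]-C[0]))),1)
for n in ("wrist","wrist","wrist","scene","scene","top"):
    c=cam(n); print(n,[(l,[(p,x.tolist(),az(x)) for p,x in marks(n,c,l)[:2]]) for l in("nut_top","tab_tip","rib")])
    if n=="wrist":
        r=rect(c,92,C)
        print(proj(c,[*C,122]).round())
cv2.imwrite("pics/w9.png",r)
# polar strips about axis (radius 38-48 at z=92 for tab; 50-62 at z=88 for rib)
c=cam("wrist")
def strip(z,r0,r1):
    a=np.arange(20,-80,-2.5); out=[]
    for t in np.radians(a):
        v=[c["frame"][tuple(proj(c,[C[0]+r*np.cos(t),C[1]+r*np.sin(t),z])[::-1].round().astype(int))].mean() for r in np.linspace(r0,r1,5)]
        out.append(int(np.mean(v)))
    print(z,list(zip(a.tolist(),out)))
strip(92,37,46); strip(88,51,61)
E
```

```text
32.3 [ 465.9 -198.1  249.4] yaw -39.3 F [ 0.6 -0.  -5.3] T [ 0.03 -0.04  0.06] w 21.9 g 89.9 q [-0.63  0.28  1.56  0.    1.3   0.05]
wrist [('nut_top', [(0.93, [560.7, -251.3, 124.4], -47.2)]), ('tab_tip', [(0.72, [602.9, -279.8, 89.6], -34.9), (0.64, [602.5, -284.3, 88.8], -38.9)]), ('rib', [(0.81, [600.2, -285.1, 87.6], -41.0), (0.63, [477.4, 2.1, -0.1], 107.9)])]
[407. 183.]
wrist [('nut_top', [(0.84, [560.7, -250.6, 123.7], -38.7)]), ('tab_tip', [(0.56, [601.8, -274.8, 93.2], -31.0)]), ('rib', [(0.94, [603.2, -286.7, 88.1], -40.3), (0.74, [558.1, -251.2, 124.1], -92.2)])]
[406. 184.]
wrist [('nut_top', [(0.76, [562.2, -249.6, 124.3], -14.0)]), ('tab_tip', [(0.85, [602.0, -277.9, 90.2], -33.8)]), ('rib', [(0.72, [605.8, -281.9, 91.1], -35.0)])]
[405. 183.]
scene [('nut_top', [(0.48, [553.7, -247.7, 122.5], 168.7)]), ('tab_tip', [(0.58, [594.8, -276.6, 94.1], -37.4)]), ('rib', [(0.69, [602.0, -285.7, 91.3], -40.3)])]
scene [('nut_top', [(0.44, [553.6, -246.4, 120.5], 154.4), (0.34, [488.4, 262.7, 0.5], 97.8)]), ('tab_tip', [(0.71, [594.4, -274.9, 97.9], -36.0)]), ('rib', [(0.57, [6
[... 619 characters left out ...]
, (-52.5, 136), (-55.0, 135), (-57.5, 134), (-60.0, 132), (-62.5, 130), (-65.0, 134), (-67.5, 135), (-70.0, 136), (-72.5, 139), (-75.0, 138), (-77.5, 137)]
88 [(20.0, 228), (17.5, 226), (15.0, 226), (12.5, 226), (10.0, 226), (7.5, 225), (5.0, 226), (2.5, 226), (0.0, 226), (-2.5, 225), (-5.0, 211), (-7.5, 218), (-10.0, 221), (-12.5, 216), (-15.0, 203), (-17.5, 185), (-20.0, 197), (-22.5, 185), (-25.0, 193), (-27.5, 193), (-30.0, 159), (-32.5, 127), (-35.0, 84), (-37.5, 90), (-40.0, 79), (-42.5, 109), (-45.0, 108), (-47.5, 109), (-50.0, 108), (-52.5, 111), (-55.0, 110), (-57.5, 108), (-60.0, 106), (-62.5, 113), (-65.0, 110), (-67.5, 107), (-70.0, 111), (-72.5, 115), (-75.0, 117), (-77.5, 111)]
```

The polar strips give the tab from -26° to -40° (centre -33°) and the rib at about -37.5°; the networks agree. The washer is at about 0.72, inside 0.62–0.98. I'll carry the wrench back to the rack.

step_arm(
  increments=[
    {"dx": 0.79,"dy": -0.62,"dz": 0,"wx": 0,"wy": 0,"wz": 0},
    {"dx": 0.79,"dy": -0.62,"dz": 0,"wx": 0,"wy": 0,"wz": 0},
    {"dx": 0.79,"dy": -0.62,"dz": 0,"wx": 0,"wy": 0,"wz": 0},
    {"dx": 0.79,"dy": -0.62,"dz": 0,"wx": 0,"wy": 0,"wz": 0},
    {"dx": 0.79,"dy": -0.62,"dz": 0,"wx": 0,"wy": 0,"wz": 0},
  ],
)

```text
time_s: 34.05
eef_pos: [468.7, -71.7, 250.4]
ee_rot: [0.0, 0.903, 0.429, 0.0]
force: [0.2, -0.4, -4.5]
grip_width: 0.259
grip_force: 89.9
```

step_arm(
  increments=[
    {"dx": 0.79,"dy": -0.62,"dz": 0,"wx": 0,"wy": 0,"wz": 0},
    {"dx": 0.79,"dy": -0.62,"dz": 0,"wx": 0,"wy": 0,"wz": 0},
    {"dx": 0.79,"dy": -0.62,"dz": 0,"wx": 0,"wy": 0,"wz": 0},
    {"dx": 0.79,"dy": -0.62,"dz": 0,"wx": 0,"wy": 0,"wz": 0},
    {"dx": 0.79,"dy": -0.62,"dz": 0,"wx": 0,"wy": 0,"wz": 0},
  ],
)

```text
time_s: 34.55
eef_pos: [471.0, 53.8, 250.4]
ee_rot: [0.0, 0.903, 0.429, 0.0]
force: [0.4, 0.2, -4.2]
grip_width: 0.262
grip_force: 89.9
```

step_arm(
  increments=[
    {"dx": 0.79,"dy": -0.63,"dz": 0,"wx": 0,"wy": 0,"wz": 0},
    {"dx": 0.79,"dy": -0.63,"dz": 0,"wx": 0,"wy": 0,"wz": 0},
    {"dx": 0.79,"dy": -0.63,"dz": 0,"wx": 0,"wy": 0,"wz": 0},
    {"dx": 0.79,"dy": -0.63,"dz": 0,"wx": 0,"wy": 0,"wz": 0},
    {"dx": 0.79,"dy": -0.63,"dz": 0,"wx": 0,"wy": 0,"wz": 0},
  ],
)

```text
time_s: 35.05
eef_pos: [472.5, 180.1, 250.4]
ee_rot: [0.0, 0.903, 0.429, 0.0]
force: [0.1, -0.1, -4.2]
grip_width: 0.26
grip_force: 89.9
```

step_arm(
  increments=[
    {"dx": 0.79,"dy": -0.63,"dz": 0,"wx": 0,"wy": 0,"wz": 0},
    {"dx": 0.79,"dy": -0.63,"dz": 0,"wx": 0,"wy": 0,"wz": 0},
    {"dx": 0.79,"dy": -0.63,"dz": 0,"wx": 0,"wy": 0,"wz": 0},
    {"dx": 0.79,"dy": -0.63,"dz": 0,"wx": 0,"wy": 0,"wz": 0},
    {"dx": 0.79,"dy": -0.63,"dz": 0,"wx": 0,"wy": 0,"wz": 0},
  ],
)

```text
time_s: 35.55
eef_pos: [473.9, 306.5, 250.3]
ee_rot: [0.0, 0.903, 0.429, 0.0]
force: [-0.3, 0.0, -5.0]
grip_width: 0.254
grip_force: 89.9
```

step_arm(
  increments=[
    {"dx": 0,"dy": 0,"dz": 0,"wx": 0,"wy": 0,"wz": -1},
    {"dx": 0,"dy": 0,"dz": 0,"wx": 0,"wy": 0,"wz": -1},
    {"dx": 0,"dy": 0,"dz": 0,"wx": 0,"wy": 0,"wz": -1},
    {"dx": 0,"dy": 0,"dz": 0,"wx": 0,"wy": 0,"wz": -1},
    {"dx": 0,"dy": 0,"dz": 0,"wx": 0,"wy": 0,"wz": -1},
  ],
)

```text
time_s: 36.05
eef_pos: [474.0, 305.4, 250.2]
ee_rot: [-0.0, 0.76, 0.65, -0.0]
force: [0.2, 0.1, -5.1]
grip_width: 0.258
grip_force: 90.0
```

step_arm(
  increments=[
    {"dx": 0,"dy": 0,"dz": 0,"wx": 0,"wy": 0,"wz": -1},
    {"dx": 0,"dy": 0,"dz": 0,"wx": 0,"wy": 0,"wz": -1},
    {"dx": 0,"dy": 0,"dz": 0,"wx": 0,"wy": 0,"wz": -1},
    {"dx": 0,"dy": 0,"dz": 0,"wx": 0,"wy": 0,"wz": -1},
    {"dx": 0,"dy": 0,"dz": 0,"wx": 0,"wy": 0,"wz": -1},
  ],
)

```text
time_s: 36.55
eef_pos: [473.9, 305.4, 250.2]
ee_rot: [-0.0, 0.566, 0.824, -0.0]
force: [0.8, 0.7, -4.6]
grip_width: 0.26
grip_force: 90.0
```

step_arm(
  increments=[
    {"dx": 0,"dy": 0,"dz": 0,"wx": 0,"wy": 0,"wz": -1},
    {"dx": 0,"dy": 0,"dz": 0,"wx": 0,"wy": 0,"wz": -1},
    {"dx": 0,"dy": 0,"dz": 0,"wx": 0,"wy": 0,"wz": -1},
    {"dx": 0,"dy": 0,"dz": 0,"wx": 0,"wy": 0,"wz": -1},
    {"dx": 0,"dy": 0,"dz": 0,"wx": 0,"wy": 0,"wz": -1},
  ],
)

```text
time_s: 37.05
eef_pos: [473.9, 305.4, 250.2]
ee_rot: [-0.0, 0.334, 0.943, -0.0]
force: [0.4, 0.3, -4.6]
grip_width: 0.258
grip_force: 90.0
```

step_arm(
  increments=[
    {"dx": 0,"dy": 0,"dz": 0,"wx": 0,"wy": 0,"wz": -1},
    {"dx": 0,"dy": 0,"dz": 0,"wx": 0,"wy": 0,"wz": -1},
    {"dx": 0,"dy": 0,"dz": 0,"wx": 0,"wy": 0,"wz": -1},
    {"dx": 0,"dy": 0,"dz": 0,"wx": 0,"wy": 0,"wz": -1},
    {"dx": 0,"dy": 0,"dz": 0,"wx": 0,"wy": 0,"wz": -1},
  ],
)

```text
time_s: 37.55
eef_pos: [473.9, 305.3, 250.2]
ee_rot: [-0.0, 0.078, 0.997, -0.0]
force: [0.8, -2.0, -5.1]
grip_width: 0.26
grip_force: 90.0
```

step_arm(
  increments=[
    {"dx": 0,"dy": 0,"dz": 0,"wx": 0,"wy": 0,"wz": -1},
    {"dx": 0,"dy": 0,"dz": 0,"wx": 0,"wy": 0,"wz": -1},
    {"dx": 0,"dy": 0,"dz": 0,"wx": 0,"wy": 0,"wz": -1},
    {"dx": 0,"dy": 0,"dz": 0,"wx": 0,"wy": 0,"wz": -1},
    {"dx": 0,"dy": 0,"dz": 0,"wx": 0,"wy": 0,"wz": -0.2},
  ],
)

```text
time_s: 38.05
eef_pos: [473.9, 305.4, 250.2]
ee_rot: [-0.0, -0.14, 0.99, -0.0]
force: [-0.7, 0.1, -5.5]
grip_width: 0.255
grip_force: 90.0
```

step_arm(
  increments=[
    {"dx": 0,"dy": 0,"dz": 0,"wx": 0,"wy": 0,"wz": 0},
    {"dx": 0,"dy": 0,"dz": 0,"wx": 0,"wy": 0,"wz": 0},
  ],
)

```text
time_s: 38.25
eef_pos: [474.0, 305.4, 250.2]
ee_rot: [-0.0, -0.138, 0.99, -0.0]
force: [0.2, 0.3, -4.5]
grip_width: 0.26
grip_force: 90.0
```

```bash
python3 - <<'E'
from h import *
st(); plan([474.6,305.8,46],106)
c=cam("scene"); print([(l,marks("scene",c,l)[:2]) for l in("wrench","small_wrench","rack")])
E
```

```text
38.25 [474.  305.4 250.2] yaw 105.9 F [ 0.2  0.3 -4.5] T [-0.    0.05  0.04] w 22.2 g 90.0 q [ 0.36  0.4   1.39 -0.    1.35 -1.48]
at [474.  305.4 250.2] yaw 105.9 shift [-0.03  0.01  8.17] wz -0.02 tilt [-0.0001 -0.0001]
[('wrench', [(0.83, array([474. , 308.6, 229.5])), (0.8, array([ 291. , -225. ,   -0.4]))]), ('small_wrench', [(0.5, array([504.2, 222. ,  29.1]))]), ('rack', [(0.6, array([ 4.885e+02,  2.628e+02, -4.000e-01]))])]
```

Right above its place. I'll lower it to TCP z of about 46 and settle.

step_arm(
  increments=[
    {"dx": -0.03,"dy": 0,"dz": 0.95,"wx": 0,"wy": 0,"wz": 0},
    {"dx": 0,"dy": 0,"dz": 0.95,"wx": 0,"wy": 0,"wz": 0},
    {"dx": 0,"dy": 0,"dz": 0.95,"wx": 0,"wy": 0,"wz": 0},
    {"dx": 0,"dy": 0,"dz": 0.95,"wx": 0,"wy": 0,"wz": 0},
    {"dx": 0,"dy": 0,"dz": 0.95,"wx": 0,"wy": 0,"wz": 0},
  ],
)

```text
time_s: 38.95
eef_pos: [474.7, 305.6, 130.7]
ee_rot: [0.0, -0.139, 0.99, 0.0]
force: [0.4, 0.3, -4.0]
grip_width: 0.262
grip_force: 90.1
```

step_arm(
  increments=[
    {"dx": 0,"dy": 0,"dz": 0.95,"wx": 0,"wy": 0,"wz": 0},
    {"dx": 0,"dy": 0,"dz": 0.95,"wx": 0,"wy": 0,"wz": 0},
    {"dx": 0,"dy": 0,"dz": 0.8,"wx": 0,"wy": 0,"wz": 0},
    {"dx": 0,"dy": 0,"dz": 0.5,"wx": 0,"wy": 0,"wz": 0},
    {"dx": 0,"dy": 0,"dz": 0,"wx": 0,"wy": 0,"wz": 0},
  ],
)

```text
time_s: 39.45
eef_pos: [474.1, 305.3, 50.2]
ee_rot: [-0.001, -0.139, 0.99, -0.0]
force: [0.3, 0.6, -4.9]
grip_width: 0.26
grip_force: 89.8
```

step_arm(
  increments=[
    {"dx": 0,"dy": 0,"dz": 0,"wx": 0,"wy": 0,"wz": 0},
    {"dx": 0,"dy": 0,"dz": 0,"wx": 0,"wy": 0,"wz": 0},
  ],
)

```text
time_s: 39.65
eef_pos: [475.3, 305.9, 52.7]
ee_rot: [0.001, -0.139, 0.99, 0.0]
force: [0.3, -0.0, -5.0]
grip_width: 0.26
grip_force: 89.8
```

step_arm(
  increments=[
    {"dx": 0,"dy": 0,"dz": 0.16,"wx": 0,"wy": 0,"wz": 0},
    {"dx": 0,"dy": 0,"dz": 0.12,"wx": 0,"wy": 0,"wz": 0},
    {"dx": 0,"dy": 0,"dz": 0.04,"wx": 0,"wy": 0,"wz": 0},
    {"dx": 0,"dy": 0,"dz": 0,"wx": 0,"wy": 0,"wz": 0},
    {"dx": 0,"dy": 0,"dz": 0,"wx": 0,"wy": 0,"wz": 0},
  ],
)

```text
time_s: 40.15
eef_pos: [474.7, 305.6, 43.7]
ee_rot: [0.0, -0.139, 0.99, 0.0]
force: [-1.7, -1.9, -1.0]
grip_width: 0.257
grip_force: 90.3
```

step_arm(
  increments=[
    {"dx": 0,"dy": 0,"dz": 0,"wx": 0,"wy": 0,"wz": 0},
    {"dx": 0,"dy": 0,"dz": 0,"wx": 0,"wy": 0,"wz": 0},
    {"dx": 0,"dy": 0,"dz": 0,"wx": 0,"wy": 0,"wz": 0},
    {"dx": 0,"dy": 0,"dz": 0,"wx": 0,"wy": 0,"wz": 0},
    {"dx": 0,"dy": 0,"dz": -0.4,"wx": 0,"wy": 0,"wz": 0},
  ],
  fingers=60,
)

```text
time_s: 40.65
eef_pos: [474.1, 305.3, 53.0]
ee_rot: [-0.001, -0.139, 0.99, -0.0]
force: [0.0, 0.1, -0.7]
grip_width: 0.703
grip_force: 0.0
```

step_arm(
  increments=[
    {"dx": 0,"dy": 0,"dz": -0.9,"wx": 0,"wy": 0,"wz": 0},
    {"dx": 0,"dy": 0,"dz": -0.9,"wx": 0,"wy": 0,"wz": 0},
    {"dx": 0,"dy": 0,"dz": -0.9,"wx": 0,"wy": 0,"wz": 0},
    {"dx": 0,"dy": 0,"dz": -0.9,"wx": 0,"wy": 0,"wz": 0},
    {"dx": 0,"dy": 0,"dz": -0.9,"wx": 0,"wy": 0,"wz": 0},
  ],
)

```text
time_s: 41.15
eef_pos: [474.7, 305.6, 167.9]
ee_rot: [0.0, -0.139, 0.99, 0.0]
force: [-0.0, -0.5, 0.3]
grip_width: 0.702
grip_force: 0.0
```

step_arm(
  increments=[
    {"dx": 0,"dy": 0,"dz": -0.9,"wx": 0,"wy": 0,"wz": 0},
    {"dx": 0,"dy": 0,"dz": -0.9,"wx": 0,"wy": 0,"wz": 0},
    {"dx": 0,"dy": 0,"dz": -0.9,"wx": 0,"wy": 0,"wz": 0},
    {"dx": 0,"dy": 0,"dz": 0,"wx": 0,"wy": 0,"wz": 0},
    {"dx": 0,"dy": 0,"dz": 0,"wx": 0,"wy": 0,"wz": 0},
  ],
)

```text
time_s: 41.65
eef_pos: [474.5, 305.5, 233.7]
ee_rot: [0.0, -0.139, 0.99, 0.0]
force: [0.4, 0.4, -0.6]
grip_width: 0.7
grip_force: 0.0
```

```bash
python3 - <<'E'
from h import *
st(); C=np.array([557.7,-248.6]); az=lambda x: round(float(np.degrees(np.arctan2(x[1]-C[1],x[0]-C[0]))),1)
c=cam("wrist"); print([(l,marks("wrist",c,l)[:2]) for l in("wrench","small_wrench","rack")])
for n in("top","top","scene","scene"):
    c=cam(n); print(n,[(l,[(p,x.tolist(),az(x)) for p,x in marks(n,c,l)[:2]]) for l in("tab_tip","rib","wrench","bottle")])
c=cam("scene"); print(marks("scene",c,"soap_a"),marks("scene",c,"tape"),marks("scene",c,"raw_soap"))
E
```

```text
41.65 [474.5 305.5 233.7] yaw 106.0 F [ 0.4  0.4 -0.6] T [ 0.02 -0.    0.01] w 59.8 g 0.0 q [ 0.36  0.42  1.41 -0.    1.31 -1.49]
[('wrench', []), ('small_wrench', [(0.71, array([502.4, 216.4,  29.6]))]), ('rack', [(0.66, array([488.7, 262.7,   3.8]))])]
top [('tab_tip', [(0.69, [778.8, -85.1, -5.3], 36.5), (0.61, [599.5, -277.1, 91.7], -34.3)]), ('rib', [(0.64, [602.6, -285.5, 86.5], -39.4)]), ('wrench', [(0.95, [475.1, 305.7, 28.2], 98.5), (0.57, [292.4, -230.1, -4.8], 176.0)]), ('bottle', [(0.83, [573.9, -2.6, -1.4], 86.2)])]
top [('tab_tip', [(0.93, [599.8, -277.5, 93.1], -34.5)]), ('rib', [(0.59, [602.9, -282.0, 88.3], -36.5), (0.21, [594.8, -278.2, 92.7], -38.6)]), ('wrench', [(0.78, [474.4, 307.3, 26.3], 98.5), (0.68, [293.1, -230.2, -1.3], 176.0)]), ('bottle', [(0.7, [574.6, -1.0, -0.0], 86.1), (0.4, [599.7, -275.2, 92.0], -32.3)])]
scene [('tab_tip', [(0.54, [595.6, -272.0, 95.7], -31.7), (0.2, [486.1, 265.4, 1.9], 97.9)]), ('rib', [(0.9, [604.3, -286.0, 92.5], -38.7), (0.48, [593.5, -273.5, 94.0], -34.8)]), ('wrench', [(0.75, [475.1, 305.6, 28.3], 98.5), (0.72, [291.4, -227.7, 0.3], 175.5)]), ('bottle', [(0.69, [573.7, 0.7, 1.5], 86.3)])]
scene [('tab_tip', [(0.69, [594.0, -272.2, 94.7], -33.0)]), ('rib', [(0.77, [603.5, -282.9, 92.9], -36.8)]), ('wrench', [(0.85, [293.1, -226.9, -0.6], 175.3), (0.75, [474.3, 305.6, 24.7], 98.6)]), ('bottle', [(0.84, [574.9, -2.9, -0.0], 86.0)])]
[(0.97, array([ 6.743e+02,  1.610e+01, -4.000e-01])), (0.61, array([435.5, 481.9,  -4.6])), (0.54, array([ 477.1, -481.6,    3.4])), (0.5, array([476. ,  -5.2,   2.9])), (0.29, array([471.7, 303. ,  26.8]))] [(0.76, array([776.9, -81.6,   5.4]))] [(0.81, array([366.4, -10.7,   1.6])), (0.44, array([503.3, 221.1,  28.8]))]
```

The wrench is back at (474.7, 306) on the rails. The tab is about 4° from the rib, against the 10° allowed, and nothing else has moved. Handing in.

```bash
python3 -c "
from rig import finish_job
print(finish_job())"
```

```text
the job is handed in; nothing more can be done
None
```

I handed the job in at about 42 s of the 70 s allowed; the hand-in returned no verdict. By my measurements the nut is snug, the tab is about 4° short of the rib (10° allowed), the wrench is back in its place on the rack, and the bystanders I re-measured have not moved.

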